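Clamp a resin mount in the cam vice with a flat driver

ROBOT

A 6-joint arm with a two-finger parallel gripper is mounted at the origin on a cart in front of the work surface, level with it; the furniture and walls round the work are solid. World frame = base frame: x ahead of the robot, y to its left, z up, the work surface at z = 0. Lengths are in m, angles in rad, forces in N, time in s.
With the tool pointing down it reaches from about 0.425 to 0.95 m from the base axis. Payload 3.5 kg.
Tool frame: the origin (TCP) lies at the very end of the fingers, on their centre line; the grasp point (between the pads) lies ctrl.tcp_to_grasp behind it (ctrl.tcp_to_grasp is the distance from the TCP to the grasp point, in m); z points along the fingers, y is the line along which they close (so a half turn about z gives the same grasp; the last joint's range is limited). The gripper opens to 85 mm and grips with 20 to 120 N. Pads are 22 mm wide; open, the fingers measure 114 mm over their backs; the gripper's body (76 mm by 85 mm) begins 54 mm behind the grasp point. The pads swing forward as they close: fully open they stand 13 mm farther back than shut.
Start: joints at [1.019, 0.286, 1.577, -0, 1.279, -0.15], TCP at [0.264, 0.621, 0.205] pointing down, gripper open.
Joint ranges: [-2.77, 2.77], [-0.9, 2.22], [0.21, 2.48], [-1.53, 4.67], [0.24, 2.81], [-2.84, 2.84]. Speed limits (rad/s): [2.79, 2.79, 3.14, 3.14, 3.14, 3.14].

INTERFACE

Orientations are given as a unit quaternion [x, y, z, w].
In Python, from plant import ctrl gives the robot as it stands.
- The arm moves only by the shell command python3 -m inch 'ROWS' [FORCE]. ROWS is JSON, a list of rows, each an object with "slide": the shift along the tool's x, y, z in cm, a list of three; "turn": the turn about the tool's z in rad; "grip": the finger opening in cm, from 0 to 8.54. A call has 1 to 20 rows; each row is the pose to reach, as a shift and turn from the pose commanded when the call began, along the tool's axes at that moment; what a row does not reach only later rows make up. A row lasts 1/10 s, in which the tool goes at most 50 mm and 8.59 degrees, less where a joint would pass 70% of its speed; a pose out of reach is approached as far as the arm can. A call with a gripper value outside its range is refused whole. The fingers move at their own pace and stop on an object; FORCE is the grip in N (left out, the last holds). Time passes only in rows, so rows that repeat a pose let the fingers close. It gives the time, the measured TCP pose, the force, the opening and the grip force at its end, in the units of the state.
- ctrl.get_state(): the state, without advancing time (a new reading comes with each control period).
- ctrl.read_camera(name): name is "side" or "top" or "wrist"; returns (picture, depth): 480x640x3 uint8, red, green, blue; 480x640 float32, m along the optical axis (not along the pixel's ray), 0 where there is no reading.
- ctrl.camera_info(name): a dict with "K" (3x3 intrinsics, pixels), "camera_from_world" (4x4, takes a point from world to camera coordinates); the wrist camera has in their place "T_tool_cam" (4x4, takes a point from camera to tool coordinates, whose origin is the TCP and whose axes are the flange's). Camera axes: x right, y down, z forward; pixel columns grow to the right and rows downward; lengths in m; the calibration is good to about 2 mm. A picture is of the moment at which its call begins: read the wrist's pose just before it. camera_info takes no time and is no camera call.
- ctrl.sign_off(): hands the job in; it is judged then, once.
The state is a dict: "time": time; "qpos": joint angles; "dq": joint speeds; "joint_efforts": joint torques, N m; "eef_pos": TCP position; "tcp_rot": TCP orientation; "contact_force": force on the tool from outside, world axes, zero at the start; "wrist_torque": the same for the moment, N m; "opening": opening from 0.0 (shut) to 1.0 (fully open); "finger_force": force on a finger pad.
Only numpy, scipy, OpenCV 4.12 (cv2) and the standard library are available. Lean on these libraries where they do the work, as an engineer would, in place of code of your own. Each camera call takes 0.05 s, during which the arm holds its last target. There are 200 camera calls.

TASK

Clamp the resin-mounted sample in the small cam vice: take the large flat screwdriver from the wooden block, seat its blade in the slot of the vice's screw and, keeping it seated without leaning hard on it, turn it clockwise until you feel the jaw grip the sample firmly, but do not overtighten, for the resin cracks. Then put the screwdriver back in the hole it came from. Do not push on the sample or the jaw with anything else, and leave the other things where they are.

Things in the scene. Friction and masses are not known exactly. Their poses are not given: they have to be found in the camera images.
- driver: large flat screwdriver, 124 mm long, 0.14 kg, upright, blade down, in one of the two holes of the wooden block (which one varies). Origin: centre of the blade's tip edge; z up the shank. Blade 14 mm wide (own x), 2.4 mm thick (own y); shank 10 mm in diameter. In the block the handle's shoulder rests on the block's top and the tip hangs 6 mm above the desk, with 2 mm of play all round
- driver_grip (a point): the place to grip the large driver: on its axis, 98 mm above the tip. The black ribbed handle is round, 30 mm in diameter, and runs from 58 to 124 mm above the tip; it may be gripped at any angle round its axis
- small_driver: the small flat screwdriver in the other hole, not to be used: black handle 23 mm in diameter and 56 mm long, blade 7 mm wide. Origin at the blade's tip, z up the shank
- block_hole0 (a point): centre of the mouth of one hole of the wooden block (56 x 130 x 64 mm, fixed to the desk). The mouth is on the block's top, 64 mm above the desk; the hole is 18 mm in diameter, right through, with a 2 mm chamfer. The two holes stand 70 mm apart along the block's length
- block_hole1 (a point): centre of the mouth of the block's other hole, same size
- cam_screw: the vice's upright slotted screw, head 26 mm in diameter. Origin: centre of the head's flat top, 36 mm above the desk; x lies along the slot and turns with the screw, z is up. The slot runs right across the head, 3.9 mm wide, 5 mm deep, edges chamfered 0.6 mm. The screw floats on a spring: pressed from above it starts to sink at 6 N and is fully down, 3 mm lower, at 12 N
- vice: the cam vice, 76 x 160 mm, fixed to the desk. Origin on its underside; the screw's axis lies at y = +45 mm. Clockwise from above closes the jaw, 4 mm per rad. The screw takes about 0.15 N m to turn freely and 0.04 N m more for each 10 N of the jaw on the sample; it stays where it is left. The turn needed is 0.2 to 1.2 rad of the screw (plus up to 0.3 of the driver, for its play) and differs each time, as the vee anvil is set differently by up to 3 mm: feel for it
- jaw: the vice's sliding jaw, 44 mm wide, 13 mm high, white nylon face; it and the sample give little, so the force climbs quickly once it bears. A firm grip is 16 to 32 N on the sample, best about 24 N (some 0.245 N m at the screw); the resin cracks above 45 N (0.33 N m). Its frame is parallel to the vice's, origin below the vice's middle; the jaw closes toward its own -y
- sample: black round resin mount with a round metal specimen in its top, 30 mm in diameter and 16 mm high, standing loose on the vice's base plate (10 mm above the desk) between the jaw and a fixed vee anvil (48 x 32 x 13 mm), with under 1 mm of play against the vee. Origin at the centre of its underside
- paste_tin: a round tin, 55 mm wide and 22 mm high, a bystander; origin at its underside
- round_anvil: a bright round steel anvil, 44 mm wide and 18 mm high, a bystander; origin at its underside
- spare_sample: another resin mount, 30 mm wide and 14 mm high, standing on the desk, a bystander; origin at its underside

How it is judged:
On the way, in this order (a step that is already met when the one before it is completed fails the run):
1. the large driver's blade is seated in the slot of the screw, at least 3 mm deep (z of driver in the frame of cam_screw below -0.003 m and horizontal distance between driver and cam_screw below 0.006 m and angle between the x axis of driver and the x axis of cam_screw, either way round below 0.5 rad and angle between driver's own z axis and vertical below 0.15 rad and contact force between jaw and sample below 5 N), for 0.1 s.
2. with the blade seated in the slot, the screw is turned until the jaw presses on the sample with at least 16 N (z of driver in the frame of cam_screw below -0.003 m and horizontal distance between driver and cam_screw below 0.006 m and angle between the x axis of driver and the x axis of cam_screw, either way round below 0.5 rad and angle between driver's own z axis and vertical below 0.15 rad and contact force between jaw and sample above 16 N), for 0.2 s.
At the end, for the whole second after the job is handed in: The jaw presses on the sample with 16 to 32 N; the sample stands upright on the vice's base within 5 mm of where it was; the large driver stands upright and at rest in its own hole, handle on the block (tip 2 to 10 mm above the desk, within 8 mm of the hole's axis) (contact force between jaw and sample between 16 and 32 N and distance of sample from where it was at the start of the episode below 0.005 m and angle between sample's own z axis and vertical below 0.08 rad and height (world z) of sample below 0.013 m and ((horizontal distance between driver and block_hole0 below 0.008 m and horizontal distance between small_driver and block_hole0 above 0.03 m) or (horizontal distance between driver and block_hole1 below 0.008 m and horizontal distance between small_driver and block_hole1 above 0.03 m)) and height (world z) of driver between 0.002 and 0.01 m and angle between driver's own z axis and vertical below 0.1 rad and linear speed of driver below 0.02 m/s); the robot touches nothing.
It fails at once if the jaw presses on the sample with more than 45 N (the resin cracks) (contact force between jaw and sample above 45 N).
It fails at once if the driver is forced against the screw with more than 80 N (contact force between driver and cam_screw above 80 N).
It fails at once if the driver or the robot itself presses on the sample or the jaw (contact force between any of the fingers, the arm, driver and sample above 3 N or contact force between any of the fingers, the arm, driver and jaw above 3 N).
It fails at once if the small driver or a bystander is moved more than 15 mm (distance of any of small_driver, paste_tin, round_anvil, spare_sample from where it was at the start of the episode above 0.015 m).
It also fails if it takes over 58 s, if anything falls off the work surface, if the arm or the gripper's body presses on something with over 40 N, if the wrist force passes 120 N, or if a joint passes its speed limit or range.

## Working session

There is one attempt and no reset: what is moved stays moved. The work goes in short steps, Python scripts to look and compute and a shell command to move; the robot and the scene stay as the last step left them, time stands still between calls to the robot, and variables do not carry over. Pictures are saved under pics/ and viewed, at most 10 in all, crops included, and the job is handed in when it is done.

```bash
ls; mkdir -p pics
cat > h.py <<'E'
import numpy as np,cv2
from scipy.spatial.transform import Rotation as R
from plant import ctrl
def cam(n):
    s=ctrl.get_state(); p,d=ctrl.read_camera(n); i=ctrl.camera_info(n); K=np.array(i["K"])
    if n=="wrist":
        T=np.eye(4);T[:3,:3]=R.from_quat(s["tcp_rot"]).as_matrix();T[:3,3]=s["eef_pos"]
        W=T@np.array(i["T_tool_cam"])
    else: W=np.linalg.inv(np.array(i["camera_from_world"]))
    v,u=np.mgrid[:480,:640]
    c=np.stack([(u-K[0,2])/K[0,0]*d,(v-K[1,2])/K[1,1]*d,d],-1)
    P=c@W[:3,:3].T+W[:3,3]; P[d==0]=np.nan
    return p,d,P,K,W
def save(n,p): cv2.imwrite("pics/"+n,cv2.cvtColor(p,cv2.COLOR_RGB2BGR))
def ray(K,W,u,v,z):
    r=W[:3,:3]@np.array([(u-K[0,2])/K[0,0],(v-K[1,2])/K[1,1],1]); return W[:3,3]+r*(z-W[2,3])/r[2]
E
python3 - <<'E'
from h import *
s=ctrl.get_state();print(s,ctrl.tcp_to_grasp); print(R.from_quat(s["tcp_rot"]).as_matrix().round(3))
p,d,P,K,W=cam("top");save("top.png",p);np.savez("top.npz",p=p,P=P,K=K,W=W);print(K,W.round(3))
i=ctrl.camera_info("wrist");print(i)
E
```

```text
pics
{'time': 0.0, 'qpos': array([ 1.01903822e+00,  2.87175423e-01,  1.57817286e+00, -6.28748478e-06,
        1.27863417e+00, -1.50009223e-01]), 'dq': array([-0.00089868,  0.00032161, -0.0003366 ,  0.00010742, -0.00045111,
        0.00069939]), 'joint_efforts': array([-1.43888552e-03, -4.05975473e+01, -2.92627877e+01, -1.83767484e-04,
        5.76975028e-03,  5.02339034e-06]), 'eef_pos': array([0.26353929, 0.62063846, 0.20354301]), 'tcp_rot': array([ 1.99525233e-01,  9.79891960e-01, -1.12312630e-03, -4.07893476e-04]), 'contact_force': array([ 0.24195742,  0.02179451, -0.04928128]), 'wrist_torque': array([ 0.01963157,  0.04047191, -0.04854816]), 'finger_force': 0.0, 'opening': 0.9986950601765853} 0.0187
[[-0.92   0.391 -0.001]
 [ 0.391  0.92  -0.002]
 [ 0.    -0.002 -1.   ]]
[[485.94315665   0.         330.75195752]
 [  0.         485.94315665 237.88468437]
 [  0.           0.           1.        ]] [[-0.037 -0.978  0.205  0.313]
 [-0.999  0.037 -0.004 -0.092]
 [-0.003 -0.205 -0.979  1.074]
 [ 0.     0.     0.     1.   ]]
{'K': array([[367.19826353,   0.        , 319.36855815],
       [  0.        , 367.19826353, 238.69252575],
       [  0.        ,   0.        ,   1.        ]]), 'T_tool_cam': array([[ 6.06090468e-04, -9.49024479e-01, -3.15201793e-01,
         8.07814374e-02],
       [ 9.99999435e-01,  8.50512371e-04, -6.37899082e-04,
        -9.97682205e-04],
       [ 8.73464868e-04, -3.15201229e-01,  9.49024458e-01,
        -1.67738782e-01],
       [ 0.00000000e+00,  0.00000000e+00,  0.00000000e+00,
         1.00000000e+00]])}
```

View pics/top.png

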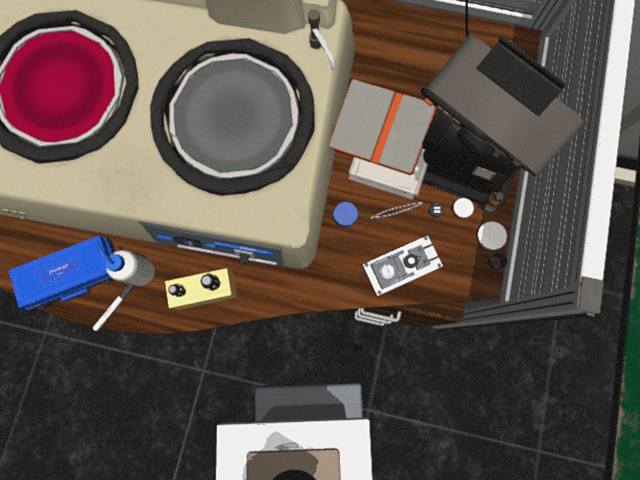

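Top view: the yellow block sits around (200,288), with the large handle probably at (210,281) and the small one at (177,290). The vice is at (403,265) and its screw at about (411,261). Next I'll turn these into positions.

Run:
```python
from h import *
z=np.load("top.npz");P=z["P"];p=z["p"];K=z["K"];W=z["W"]
for n,u,v,h in [("big",210,281,.130),("small",177,290,.11),("screw",411,261,.036),("samp",388,271,.026),("blockc",200,288,.064)]:
    print(n,ray(K,W,u,v,h).round(4),P[v,u].round(4))
for (a,b,c,d) in [(195,260,230,295),(162,275,190,305)]:
    q=P[b:d,a:c].reshape(-1,3);q=q[q[:,2]>.1];print(len(q),q.mean(0).round(4),q.max(0).round(3),q.min(0).round(3))
q=P[260:315,155:245].reshape(-1,3);q=q[abs(q[:,2]-.064)<.004];print(len(q),cv2.minAreaRect((q[:,:2]*1000).astype(np.float32)))
c=np.hstack([cv2.resize(p[255:315,155:245],None,fx=4.4,fy=4.4,interpolation=2),cv2.resize(p[230:300,360:450],None,fx=4.4,fy=4.4,interpolation=2)[:264]])
save("c1.png",c)
p,d,P,K,W=cam("side");save("side.png",p);print(K,W.round(3))
```

```text
big [0.4338 0.1423 0.13  ] [0.4341 0.1429 0.1275]
small [0.4209 0.2125 0.11  ] [0.4203 0.211  0.1147]
screw [ 0.4727 -0.268   0.036 ] [ 0.4734 -0.2688  0.0317]
samp [ 0.4543 -0.2183  0.026 ] [ 0.4533 -0.2174  0.0332]
blockc [0.4284 0.1793 0.064 ] [0.4284 0.1793 0.0639]
224 [0.435  0.1467 0.1242] [0.453 0.163 0.134] [0.421 0.134 0.1  ]
132 [0.4222 0.2162 0.1153] [0.435 0.228 0.124] [0.411 0.207 0.1  ]
1211 ((430.1924133300781, 184.3148193359375), (56.72559356689453, 131.00540161132812), 10.092232704162598)
[[513.21494982   0.         317.97883683]
 [  0.         513.21494982 237.71741782]
 [  0.           0.           1.        ]] [[-0.996  0.063 -0.059  0.584]
 [ 0.085  0.591 -0.802  0.783]
 [-0.015 -0.804 -0.595  0.724]
 [ 0.     0.     0.     1.   ]]
```

View pics/side.png

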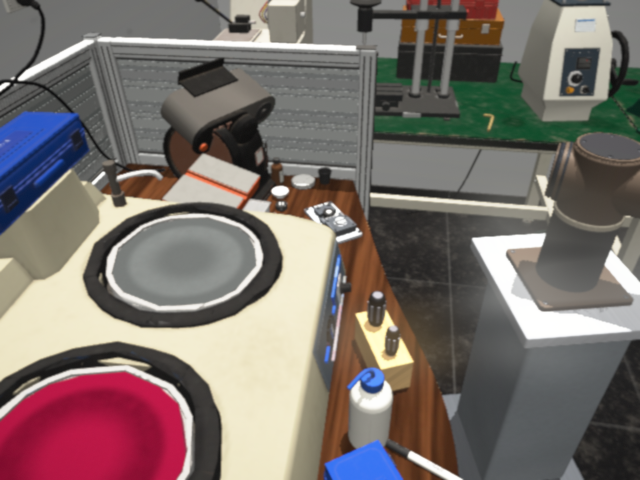

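Side view: the large driver stands in the far (lower-y) hole at (376,308), the small one at (392,340), and the machine's front face runs beside the block. Before moving I'll check the clearance to the machine.

Run:
```python
from h import *
P=np.load("top.npz")["P"].reshape(-1,3)
for y0 in np.arange(-.3,.45,.05):
    q=P[(abs(P[:,1]-y0)<.02)&(P[:,0]>.3)&(P[:,0]<.75)]
    print(round(y0,2),[(round(x,2),round(float(np.nanmax(q[abs(q[:,0]-x)<.015][:,2],initial=-1)),2)) for x in np.arange(.36,.7,.03)])
s=ctrl.get_state();Rm=R.from_quat(s["tcp_rot"]).as_matrix()
print("to hover",(Rm.T@(np.array([.436,.150,.26])-s["eef_pos"])*100).round(2))
```

```text
-0.3 [(np.float64(0.36), -0.12), (np.float64(0.39), 0.01), (np.float64(0.42), 0.01), (np.float64(0.45), 0.03), (np.float64(0.48), 0.03), (np.float64(0.51), 0.03), (np.float64(0.54), 0.02), (np.float64(0.57), 0.01), (np.float64(0.6), 0.01), (np.float64(0.63), 0.06), (np.float64(0.66), 0.13), (np.float64(0.69), 0.23)]
-0.25 [(np.float64(0.36), -0.19), (np.float64(0.39), 0.01), (np.float64(0.42), 0.03), (np.float64(0.45), 0.03), (np.float64(0.48), 0.03), (np.float64(0.51), 0.03), (np.float64(0.54), 0.01), (np.float64(0.57), 0.01), (np.float64(0.6), 0.01), (np.float64(0.63), 0.15), (np.float64(0.66), 0.15), (np.float64(0.69), 0.16)]
-0.2 [(np.float64(0.36), -0.19), (np.float64(0.39), 0.01), (np.float64(0.42), 0.03), (np.float64(0.45), 0.04), (np.float64(0.48), 0.04), (np.float64(0.51), 0.01), (np.float64(0.54), 0.01), (np.float64(0.57), 0.01), (np.float64(0.6), 0.01), (np.float64(0.63), 0.06), (np.float64(0.66), 0.14), (np.float64(0.69), 0.15)]
-0.15 [(np.float64(0.36), -0.7), (np.float64(0.39), 0.01), (np.float64(0.42), 0.01), (np.float64(0.45), 0.01), (np.float64(0.48), 0.02), (np.floa
[... 2981 characters left out ...]
), 0.18), (np.float64(0.69), 0.19)]
0.35 [(np.float64(0.36), 0.01), (np.float64(0.39), 0.01), (np.float64(0.42), 0.02), (np.float64(0.45), 0.15), (np.float64(0.48), 0.17), (np.float64(0.51), 0.17), (np.float64(0.54), 0.07), (np.float64(0.57), 0.15), (np.float64(0.6), 0.16), (np.float64(0.63), 0.17), (np.float64(0.66), 0.18), (np.float64(0.69), 0.19)]
0.4 [(np.float64(0.36), 0.02), (np.float64(0.39), 0.02), (np.float64(0.42), 0.01), (np.float64(0.45), 0.06), (np.float64(0.48), 0.06), (np.float64(0.51), 0.06), (np.float64(0.54), 0.06), (np.float64(0.57), 0.14), (np.float64(0.6), 0.16), (np.float64(0.63), 0.17), (np.float64(0.66), 0.18), (np.float64(0.69), 0.19)]
to hover [-34.27 -36.59  -5.57]
```

View pics/c1.png

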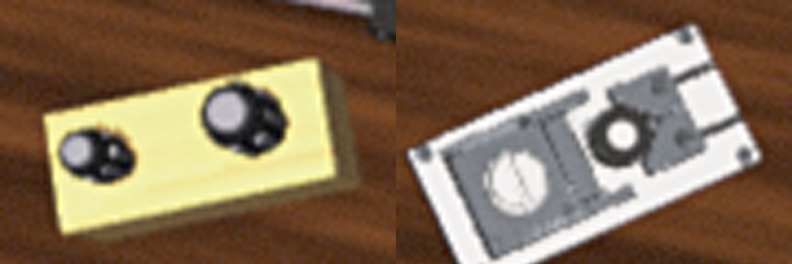

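The enlarged crop shows the screw is the bright slotted disc, at about (387,271) in the full image. The sample is the black ring with the metal centre, at about (411,261). The big driver is in the hole at lower y, about (0.436, 0.150). I'll move above it, with the fingers closing along the block.

```bash
python3 -m inch '[{"slide":[0,0,-5.6],"turn":0,"grip":5.5},{"slide":[-10,-10,-5.6],"turn":-0.15,"grip":5.5},{"slide":[-34.3,-36.6,-5.6],"turn":-0.45,"grip":5.5},{"slide":[-34.3,-36.6,-5.6],"turn":-0.45,"grip":5.5},{"slide":[-34.3,-36.6,-5.6],"turn":-0.45,"grip":5.5},{"slide":[-34.3,-36.6,-5.6],"turn":-0.45,"grip":5.5},{"slide":[-34.3,-36.6,-5.6],"turn":-0.45,"grip":5.5},{"slide":[-34.3,-36.6,-5.6],"turn":-0.45,"grip":5.5},{"slide":[-34.3,-36.6,-5.6],"turn":-0.45,"grip":5.5},{"slide":[-34.3,-36.6,-5.6],"turn":-0.45,"grip":5.5},{"slide":[-34.3,-36.6,-5.6],"turn":-0.45,"grip":5.5},{"slide":[-34.3,-36.6,-5.6],"turn":-0.45,"grip":5.5},{"slide":[-34.3,-36.6,-5.6],"turn":-0.45,"grip":5.5},{"slide":[-34.3,-36.6,-5.6],"turn":-0.45,"grip":5.5}]' 40
python3 - <<'E'
from h import *
s=ctrl.get_state();print(s["eef_pos"],s["qpos"].round(3),s["opening"])
p,d,P,K,W=cam("wrist");save("w1.png",p);np.savez("w1.npz",p=p,P=P,K=K,W=W)
E
```

```text
time: 1.5
eef_pos: [0.436, 0.1511, 0.2606]
tcp_rot: [-0.024, 1.0, 0.0, -0.0]
contact_force: [-0.0, 0.1, 0.5]
opening: 0.642
finger_force: 0.0
[0.43599353 0.15108582 0.26058924] [ 1.130e-01 -2.430e-01  2.014e+00  1.000e-03  1.371e+00 -1.507e+00] 0.6424999609705168
```

View pics/w1.png

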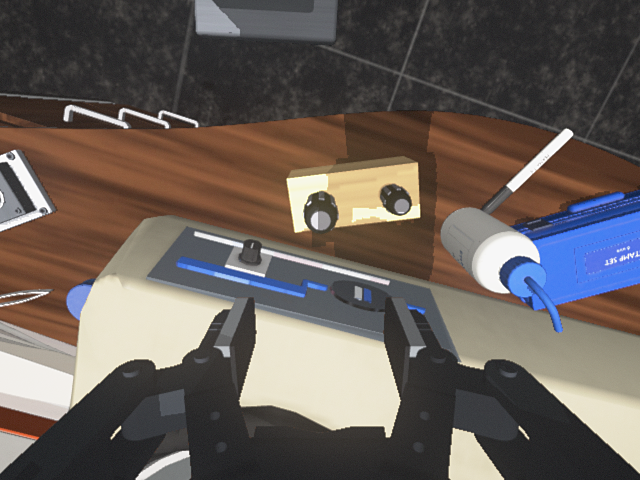

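Wrist view: the large handle is at (321,212), with its cap in the upper centre, and the small one is at (398,203). The fingers are visible below. Next I'll measure the handle's axis.

Run:
```python
from h import *
z=np.load("w1.npz");P=z["P"];p=z["p"];K=z["K"];W=z["W"]
print(ray(K,W,321,214,.130).round(4))
q=P[150:250,270:440].reshape(-1,3)
b=q[abs(q[:,2]-.064)<.003];print("block",cv2.minAreaRect((b[:,:2]*1000).astype(np.float32)))
for lo,hi in [(.07,.09),(.09,.11),(.11,.122),(.124,.135)]:
    h=q[(q[:,2]>lo)&(q[:,2]<hi)]
    for n,m in(("big",h[h[:,1]<.185]),("small",h[h[:,1]>.185])):
        if len(m)>5:
            # circle fit
            A=np.c_[2*m[:,:2],np.ones(len(m))];s=np.linalg.lstsq(A,(m[:,:2]**2).sum(1),rcond=None)[0]
            print(n,lo,hi,len(m),m.mean(0).round(4),"fit",s[:2].round(4),np.sqrt(max(0,s[2]+s[0]**2+s[1]**2)).round(4))
```

```text
[0.4318 0.1511 0.13  ]
block ((430.55987548828125, 184.98941040039062), (56.576236724853516, 130.22093200683594), 10.000243186950684)
big 0.07 0.09 79 [0.4255 0.1503 0.0837] fit [0.4374 0.1509] 0.0153
small 0.07 0.09 92 [0.4175 0.2135 0.0834] fit [0.4237 0.2199] 0.0117
big 0.09 0.11 141 [0.4255 0.15   0.1003] fit [0.4372 0.1509] 0.0153
small 0.09 0.11 207 [0.4183 0.2143 0.1017] fit [0.4237 0.2201] 0.0116
big 0.11 0.122 223 [0.4286 0.1507 0.1165] fit [0.4373 0.1509] 0.0146
small 0.11 0.122 460 [0.4223 0.2187 0.1169] fit [0.4228 0.2191] 0.0073
big 0.124 0.135 697 [0.4363 0.1508 0.1278] fit [0.4367 0.1509] 0.0091
```

```bash
python3 -m inch '[{"slide":[-0.13,0,10],"turn":0,"grip":5.5},{"slide":[-0.13,0,10],"turn":0,"grip":5.5},{"slide":[-0.13,0,12],"turn":0,"grip":5.5},{"slide":[-0.13,0,14],"turn":0,"grip":5.5},{"slide":[-0.13,0,16],"turn":0,"grip":5.5},{"slide":[-0.13,0,17.5],"turn":0,"grip":5.5},{"slide":[-0.13,0,17.5],"turn":0,"grip":5.5},{"slide":[-0.13,0,17.5],"turn":0,"grip":2.6},{"slide":[-0.13,0,17.5],"turn":0,"grip":2.6},{"slide":[-0.13,0,17.5],"turn":0,"grip":2.6},{"slide":[-0.13,0,17.5],"turn":0,"grip":2.6},{"slide":[-0.13,0,17.5],"turn":0,"grip":2.6}]' 60
python3 -m inch '[{"slide":[0,0,0],"turn":0,"grip":2.0},{"slide":[0,0,0],"turn":0,"grip":2.0},{"slide":[0,0,0],"turn":0,"grip":2.0}]' 60
```

```text
time: 2.75
eef_pos: [0.4389, 0.151, 0.0874]
tcp_rot: [-0.024, 1.0, 0.001, 0.001]
contact_force: [-1.3, 3.0, 5.7]
opening: 0.319
finger_force: 57.2
time: 3.05
eef_pos: [0.4389, 0.151, 0.0873]
tcp_rot: [-0.024, 1.0, 0.001, 0.001]
contact_force: [-0.5, 3.0, 6.3]
opening: 0.315
finger_force: 58.7
```

```bash
python3 -m inch '[{"slide":[0,0,-1.5],"turn":0,"grip":2.0},{"slide":[0,0,-4],"turn":0,"grip":2.0},{"slide":[0,0,-7],"turn":0,"grip":2.0},{"slide":[0,0,-10],"turn":0,"grip":2.0},{"slide":[0,0,-13],"turn":0,"grip":2.0},{"slide":[0,0,-13],"turn":0,"grip":2.0},{"slide":[0,0,-13],"turn":0,"grip":2.0}]' 60
python3 - <<'E'
from h import *
s=ctrl.get_state();print(s["eef_pos"],s["qpos"].round(3),s["opening"])
p,d,P,K,W=cam("wrist");save("w2.png",p);np.savez("w2.npz",p=p,P=P,K=K,W=W,d=d)
E
```

```text
time: 3.75
eef_pos: [0.4376, 0.1499, 0.2154]
tcp_rot: [-0.024, 1.0, -0.0, -0.0]
contact_force: [0.5, -0.3, -2.5]
opening: 0.317
finger_force: 59.3
[0.43755716 0.14989766 0.21535373] [ 1.110e-01 -2.080e-01  2.067e+00 -1.000e-03  1.282e+00 -1.508e+00] 0.3170597794079167
```

View pics/w2.png

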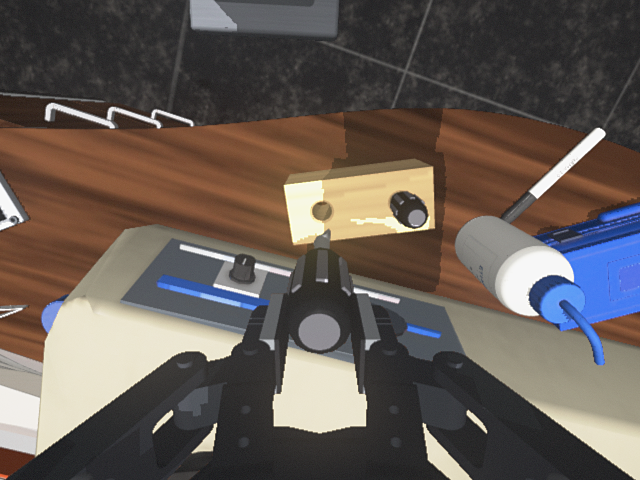

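Wrist view: the driver is held, with its tip at about (324,235) just above the handle's outline. The empty hole is at (321,211). I'll enlarge the tip.

Run:
```python
from h import *
z=np.load("w2.npz");p=z["p"];d=z["d"]
a=cv2.resize(p[220:260,300:350],None,fx=12,fy=12,interpolation=0)
save("c2.png",a);print((d[226:256:2,312:336:2]*1000).astype(int))
T=np.eye(4)
i=ctrl.camera_info("wrist");M=np.linalg.inv(i["T_tool_cam"])
for zt in(.075,.0793,.084):
  for x,y in((0,0),(0,.007),(0,-.007)):
    c=M@[x,y,zt,1];print(zt,x,y,(i["K"]@c[:3]/c[2])[:2].round(1),c[2].round(3))
```

```text
[[333 333 333 334 334 332 333 333 334 332 332 333]
 [334 333 333 333 332 332 334 334 259 334 333 334]
 [333 335 335 334 334 335 336 259 255 260 333 335]
 [334 335 335 336 335 334 257 255 250 255 335 336]
 [335 336 336 337 249 248 247 247 249 250 335 335]
 [335 336 336 245 244 243 244 246 247 250 337 337]
 [336 337 245 241 240 238 239 243 245 337 335 336]
 [336 262 240 237 236 235 236 239 244 337 404 404]
 [338 258 236 237 232 233 233 234 239 405 406 405]
 [406 248 233 229 229 228 230 231 235 406 406 407]
 [408 237 228 227 226 225 226 227 232 407 406 407]
 [407 231 201 197 195 198 199 201 229 407 407 408]
 [194 193 189 186 186 187 185 186 192 193 408 409]
 [190 189 187 184 184 184 183 184 187 190 192 197]
 [186 187 186 181 182 179 182 182 186 187 187 189]]
0.075 0 0 [321.  239.7] 0.256
0.075 0 0.007 [331.  239.7] 0.256
0.075 0 -0.007 [310.9 239.7] 0.256
0.0793 0 0 [321.  237.7] 0.26
0.0793 0 0.007 [330.9 237.8] 0.26
0.0793 0 -0.007 [311.1 237.7] 0.26
0.084 0 0 [320.9 235.7] 0.265
0.084 0 0.007 [330.7 235.7] 0.264
0.084 0 -0.007 [311.2 235.7] 0.265
```

View pics/c2.png

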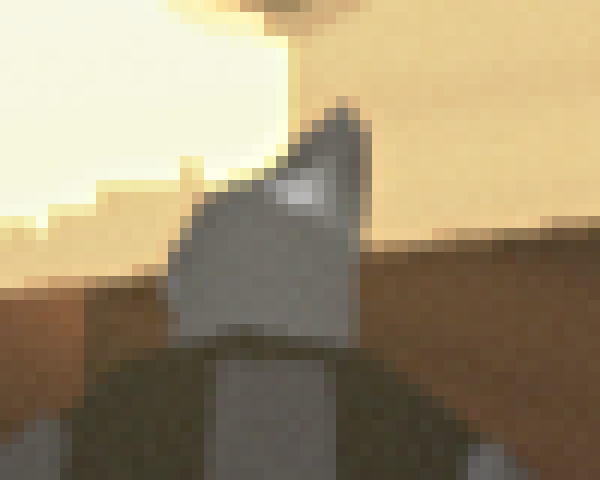

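Tip crop: the blade's flat is seen obliquely. One corner is at about (328.5,228.5) and the other at about (313.5,241), so the edge lies near 50° from tool x towards +y. I'll fit it from depth.

Run:
```python
from h import *
i=ctrl.camera_info("wrist");M=np.array(i["T_tool_cam"]);K=np.array(i["K"])
ps=[];ds=[]
for k in range(6):
    p,d=ctrl.read_camera("wrist");ps.append(p.astype(float));ds.append(d)
d=np.median(ds,0);p=np.mean(ps,0)
cv2.imwrite("tipavg.png",p[:,:,::-1])
v,u=np.mgrid[224:252,306:336]
D=d[224:252,306:336];c=np.stack([(u-K[0,2])/K[0,0]*D,(v-K[1,2])/K[1,1]*D,D],-1)
T=c@M[:3,:3].T+M[:3,3];m=(D<.27)&(D>.2)
T=T*1000
for r in range(0,28):
    print(r+224,[(int(u[r,j]),*T[r,j].round(1).tolist()) for j in np.where(m[r])[0] ][:40:2])
def tp(u,v,z):
    r=M[:3,:3]@np.array([(u-K[0,2])/K[0,0],(v-K[1,2])/K[1,1],1]);return (M[:3,3]+r*(z-M[2,3])/r[2])*1000
for z in(.077,.08,.083):
    a,b=tp(328.5,228.5,z),tp(313.5,241,z);print(z,a.round(1),b.round(1),np.hypot(*(a-b)[:2]).round(1),np.degrees(np.arctan2(*(a-b)[1::-1])).round(1))
```

```text
224 []
225 []
226 []
227 []
228 [(328, 6.6, 5.0, 81.4)]
229 [(327, 6.0, 4.3, 80.9), (329, 6.1, 5.7, 80.5)]
230 [(326, 5.3, 3.6, 80.6), (328, 6.7, 4.9, 76.1), (330, 5.3, 6.4, 80.9)]
231 [(325, 4.6, 2.8, 80.5), (327, 5.9, 4.2, 76.4), (329, 6.0, 5.6, 76.1)]
232 [(324, 4.1, 2.1, 79.8), (326, 5.3, 3.5, 75.9), (328, 6.6, 4.8, 71.9), (330, 5.1, 6.3, 76.7)]
233 [(322, 2.9, 0.7, 81.1), (324, 4.1, 2.1, 77.4), (326, 6.5, 3.4, 69.8), (328, 6.1, 4.8, 71.1), (330, 5.4, 6.2, 73.4)]
234 [(320, 6.0, -0.7, 69.2), (322, 6.2, 0.7, 68.7), (324, 6.5, 2.0, 67.7), (326, 6.2, 3.4, 68.4), (328, 5.9, 4.7, 69.5), (330, 5.1, 6.2, 72.1)]
235 [(318, 5.4, -2.0, 68.9), (320, 6.0, -0.7, 66.9), (322, 6.3, 0.6, 66.0), (324, 6.1, 2.0, 66.5), (326, 5.9, 3.3, 67.3), (328, 5.7, 4.7, 68.0), (330, 4.6, 6.1, 71.4)]
236 [(317, 4.9, -2.7, 68.3), (319, 5.9, -1.4, 65.2), (321, 6.2, -0.0, 64.2), (323, 6.0, 1.3, 64.8), (325, 6.0, 2.6, 64.9), (327, 5.4, 4.0, 66.7), (329, 4.9, 5.4, 68.3)]
237 [(316, 4.1, -3.4, 68.4), (318, 5.3, -2.0, 64.7), (320, 6.0, -0.7, 62.8), (322, 6.0, 0.6, 62.5), (324, 5.9, 1.9, 62.8), (326, 5.3, 3.3, 64.9), (
[... 1738 characters left out ...]
, (328, 3.9, 4.3, 50.6)]
247 [(314, 2.4, -4.5, 53.2), (316, 4.7, -3.2, 46.5), (318, 5.7, -1.9, 43.8), (320, 13.3, -0.7, 22.5), (322, 6.0, 0.5, 43.0), (324, 5.7, 1.7, 43.7), (326, 5.0, 3.0, 45.9), (328, 3.7, 4.3, 49.4)]
248 [(314, 2.6, -4.5, 50.5), (316, 13.0, -2.9, 21.8), (324, 13.1, 1.5, 21.3), (326, 12.8, 2.6, 22.2), (328, 4.0, 4.3, 46.8)]
249 [(312, 12.4, -5.1, 21.9), (330, 12.8, 4.7, 20.8)]
250 []
251 [(333, 11.5, 6.4, 21.1)]
0.077 [ 7.5  5.2 77. ] [-1.7 -5.3 77. ] 13.9 48.7
0.08 [ 6.6  5.3 80. ] [-2.7 -5.3 80. ] 14.1 48.7
0.083 [ 5.7  5.4 83. ] [-3.7 -5.4 83. ] 14.3 48.7[ WARN:0@2.175] global loadsave.cpp:1063 imwrite_ Unsupported depth image for selected encoder is fallbacked to CV_8U.
```

Blade edge is at about 48.5° (0.85 rad) from tool x towards y, and the tip is at tool (1.1, 0.6, 81.4) mm. Next I'll carry it over the vice, turning +1.92 so the blade lies roughly along the slot.

```bash
python3 -m inch '[{"slide":[0,0,-2],"turn":0,"grip":2.0},{"slide":[0,-4,-2],"turn":0.13,"grip":2.0},{"slide":[0,-8,-2],"turn":0.26,"grip":2.0},{"slide":[0,-12,-2],"turn":0.39,"grip":2.0},{"slide":[0,-16,-2],"turn":0.52,"grip":2.0},{"slide":[0,-20,-2],"turn":0.65,"grip":2.0},{"slide":[0,-24,-2],"turn":0.78,"grip":2.0},{"slide":[0,-28,-2],"turn":0.91,"grip":2.0},{"slide":[0,-31,-2],"turn":1.04,"grip":2.0},{"slide":[0,-34,-2],"turn":1.17,"grip":2.0},{"slide":[0,-36,-1],"turn":1.3,"grip":2.0},{"slide":[0,-36.7,0],"turn":1.43,"grip":2.0},{"slide":[0,-36.7,0],"turn":1.56,"grip":2.0},{"slide":[0,-36.7,0],"turn":1.69,"grip":2.0},{"slide":[0,-36.7,0],"turn":1.82,"grip":2.0},{"slide":[0,-36.7,0],"turn":1.92,"grip":2.0},{"slide":[0,-36.7,0],"turn":1.92,"grip":2.0},{"slide":[0,-36.7,0],"turn":1.92,"grip":2.0},{"slide":[0,-36.7,0],"turn":1.92,"grip":2.0}]' 60
python3 - <<'E'
from h import *
s=ctrl.get_state();print(s["eef_pos"],s["qpos"].round(3),s["opening"],R.from_quat(s["tcp_rot"]).as_matrix().round(3))
p,d,P,K,W=cam("wrist");np.savez("w3.npz",p=p,P=P,K=K,W=W,d=d)
i=ctrl.camera_info("wrist");M=np.array(i["T_tool_cam"]);c=np.linalg.inv(M)@[.0011,.0006,s["eef_pos"][2]-.036,1];print((K@c[:3]/c[2])[:2])
save("w3.png",cv2.resize(p[130:270,225:415],None,fx=4,fy=4,interpolation=2))
E
```

```text
time: 6.0
eef_pos: [0.4554, -0.2162, 0.2157]
tcp_rot: [0.805, 0.594, -0.0, -0.0]
contact_force: [0.9, -0.3, -0.6]
opening: 0.316
finger_force: 59.5
[ 0.45541871 -0.21619744  0.21573455] [-0.645 -0.105  1.977 -0.     1.27  -0.345] 0.31602071197199555 [[ 0.295  0.955 -0.   ]
 [ 0.955 -0.295  0.   ]
 [ 0.    -0.    -1.   ]]
[319.75457162 202.58467279]
```

View pics/w3.png

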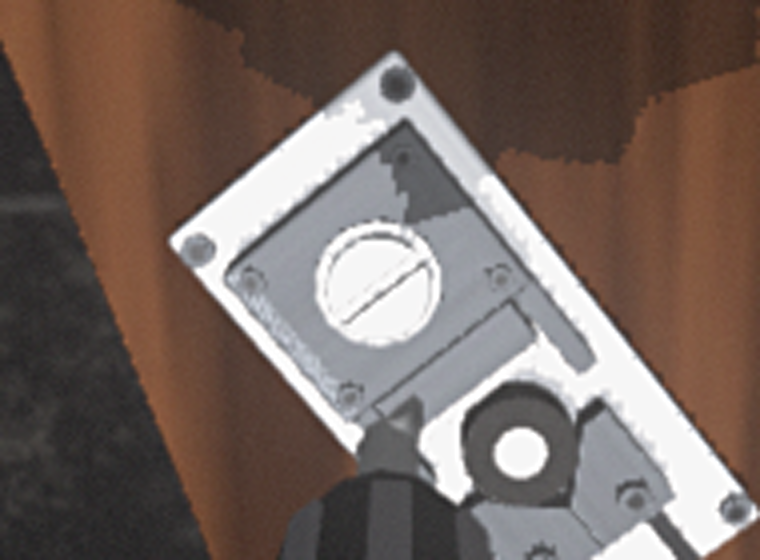

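Crop: the screw head is centred at about crop (381,286), which is pixel (320.3,201.5). The slot runs from crop (343,322) to (428,262). The driver tip is at the bottom, already nearly above the screw. I'll fit the slot numerically.

```bash
cat > slot.py <<'E'
from h import *
def slot(p,d,z,show=True):
    i=ctrl.camera_info("wrist");M=np.array(i["T_tool_cam"]);K=np.array(i["K"])
    v,u=np.mgrid[:480,:640]
    r=np.stack([(u-K[0,2])/K[0,0],(v-K[1,2])/K[1,1],np.ones_like(u)],-1)@M[:3,:3].T
    T=(M[:3,3]+r*((z-M[2,3])/r[...,2])[...,None])*1000
    c=np.linalg.inv(M)@[0,0,z,1];c0=(K@c[:3]/c[2])[:2]
    # rectified patch, 0.1 mm/px, +-20 mm (cols=tool y, rows=tool x)
    a=np.arange(-20,20,.1)/1000;Y,X=np.meshgrid(a,a)
    q=np.stack([X,Y,np.full_like(X,z),np.ones_like(X)],-1)@np.linalg.inv(M).T
    uv=q[...,:3]@K.T;uv=(uv[...,:2]/uv[...,2:]).astype(np.float32)
    return cv2.remap(p,uv[...,0],uv[...,1],cv2.INTER_CUBIC),cv2.remap(d,uv[...,0],uv[...,1],0)
E
python3 - <<'E'
from slot import *
ps=[];ds=[]
for k in range(6):
    p,d=ctrl.read_camera("wrist");ps.append(p);ds.append(d)
p=np.mean(ps,0).astype(np.uint8);d=np.median(ds,0)
s=ctrl.get_state();z=s["eef_pos"][2]-.036
g,dd=slot(p,d,z)
g=cv2.cvtColor(g,7).astype(float)
hd=cv2.HoughCircles(cv2.GaussianBlur(g,(0,0),3).astype(np.uint8),cv2.HOUGH_GRADIENT,1,400,param1=60,param2=10,minRadius=85,maxRadius=145);print("head px",hd)
b=(g>225).astype(np.uint8);n,l,st,ce=cv2.connectedComponentsWithStats(b);
for k in range(1,n):
    if st[k,4]>1500:print(st[k],ce[k])
cv2.imwrite("pics/r1.png",cv2.resize(g,None,fx=1.4,fy=1.4))
E
```

```text
head px [[[199.5 215.5 139.9]]]
[   51    80   297   302 56320] [196.47121804 222.47066761][ WARN:0@2.113] global loadsave.cpp:1063 imwrite_ Unsupported depth image for selected encoder is fallbacked to CV_8U.
```

View pics/r1.png

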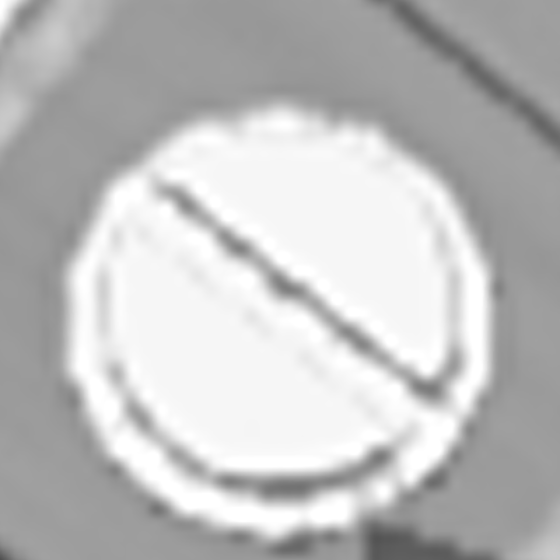

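Rectified view (14 px/mm, TCP axis at (280,280)): the head disc is centred near (282,303). The slot's dark far wall runs from (160,180) to (440,390), and its faint near edge passes (290,335). So the slot is at about 53° from tool x. I'll refine the fit numerically.

```bash
cat > meas.py <<'E'
from slot import *
from scipy.ndimage import map_coordinates
ps=[];ds=[]
for k in range(6):
    p,d=ctrl.read_camera("wrist");ps.append(p);ds.append(d)
p=np.mean(ps,0).astype(np.uint8);d=np.mean(ds,0)
s=ctrl.get_state();z=s["eef_pos"][2]-.036
g,dd=slot(p,d,z);g=cv2.cvtColor(g,7).astype(float)
# dark slot wall inside r<11mm of head centre (row,col)
c=np.array([216.,201.])
yy,xx=np.mgrid[:400,:400];m=(np.hypot(yy-c[0],xx-c[1])<95)&(g<np.percentile(g[np.hypot(yy-c[0],xx-c[1])<95],6))
vx,vy,x0,y0=cv2.fitLine(np.c_[xx[m],yy[m]].astype(np.float32),cv2.DIST_HUBER,0,.01,.01).ravel()
print("slot ang deg (x->y)",np.degrees(np.arctan2(vx,vy))%180,"pt",y0/10-20,x0/10-20)
t=np.array([vy,vx]);n=np.array([t[1],-t[0]])
if n[0]<0:n=-n
ref=np.array([y0,x0]);al=(c-ref)@t
k=np.arange(-30,70,3);pr=[np.mean([map_coordinates(g,(ref+(al+a)*t+j*n)[:,None],order=1)[0] for a in np.arange(-80,80,2)]) for j in k]
print("profile across (mm,grey)",[(round(j/10,1),int(q)) for j,q in zip(k,pr)])
i=ctrl.camera_info("wrist");M=np.array(i["T_tool_cam"]);K=np.array(i["K"])
v,u=np.mgrid[:480,:640];C=np.stack([(u-K[0,2])/K[0,0]*d,(v-K[1,2])/K[1,1]*d,d],-1);T=(C@M[:3,:3].T+M[:3,3])*1000
h=T[(np.hypot(T[...,0]-1.5,T[...,1])<20)&(abs(T[...,2]-z*1000)<4)]
print("heights",np.histogram(h[:,2]-z*1000,bins=np.arange(-4,4.1,.5)))
top=h[abs(h[:,2]-np.median(h[:,2]))<1.2]
print("head centre",cv2.minEnclosingCircle(top[:,:2].astype(np.float32)),top.mean(0),len(top))
E
python3 meas.py
```

```text
slot ang deg (x->y) 52.08349 pt 0.67912674 0.8518009
profile across (mm,grey) [(np.float64(-3.0), 246), (np.float64(-2.7), 246), (np.float64(-2.4), 247), (np.float64(-2.1), 249), (np.float64(-1.8), 253), (np.float64(-1.5), 253), (np.float64(-1.2), 247), (np.float64(-0.9), 227), (np.float64(-0.6), 195), (np.float64(-0.3), 167), (np.float64(0.0), 156), (np.float64(0.3), 167), (np.float64(0.6), 192), (np.float64(0.9), 218), (np.float64(1.2), 235), (np.float64(1.5), 244), (np.float64(1.8), 248), (np.float64(2.1), 248), (np.float64(2.4), 247), (np.float64(2.7), 245), (np.float64(3.0), 241), (np.float64(3.3), 238), (np.float64(3.6), 238), (np.float64(3.9), 241), (np.float64(4.2), 244), (np.float64(4.5), 246), (np.float64(4.8), 246), (np.float64(5.1), 246), (np.float64(5.4), 246), (np.float64(5.7), 246), (np.float64(6.0), 246), (np.float64(6.3), 246), (np.float64(6.6), 246), (np.float64(6.9), 246)]
heights (array([  0,   0,   0,   0,   0,   0,   0,   0,   0,  86, 233,  90,  27,
         8,   2,   3]), array([-4. , -3.5, -3. , -2.5, -2. , -1.5, -1. , -0.5,  0. ,  0.5,  1. ,
        1.5,  2. ,  2.5,  3. ,  3.5,  4. ]))
head centre ((1.5630518198013306, -0.10280292481184006), 12.914560317993164) [1.88630187e+00 4.04786138e-02 1.81262644e+02] 436
```

```bash
python3 -m inch '[{"slide":[0.03,-0.05,2.5],"turn":0.063,"grip":2.0},{"slide":[0.03,-0.05,5],"turn":0.063,"grip":2.0},{"slide":[0.03,-0.05,7],"turn":0.063,"grip":2.0},{"slide":[0.03,-0.05,8],"turn":0.063,"grip":2.0},{"slide":[0.03,-0.05,8],"turn":0.063,"grip":2.0},{"slide":[0.03,-0.05,8],"turn":0.063,"grip":2.0},{"slide":[0.03,-0.05,8],"turn":0.063,"grip":2.0}]' 60
python3 - <<'E'
from slot import *
ps=[];ds=[]
for k in range(6):
    p,d=ctrl.read_camera("wrist");ps.append(p);ds.append(d)
p=np.mean(ps,0).astype(np.uint8);d=np.mean(ds,0);np.savez("w4.npz",p=p,d=d)
s=ctrl.get_state();print(s["eef_pos"])
g,_=slot(p,d,s["eef_pos"][2]-.036);h,_=slot(p,d,.0814)
save("r2.png",np.hstack([g,h]))
E
```

```text
time: 7.35
eef_pos: [0.456, -0.2165, 0.1375]
tcp_rot: [0.823, 0.567, 0.0, 0.001]
contact_force: [0.3, 0.1, -1.4]
opening: 0.316
finger_force: 59.5
[ 0.45529128 -0.21598664  0.13642319]
```

View pics/r2.png

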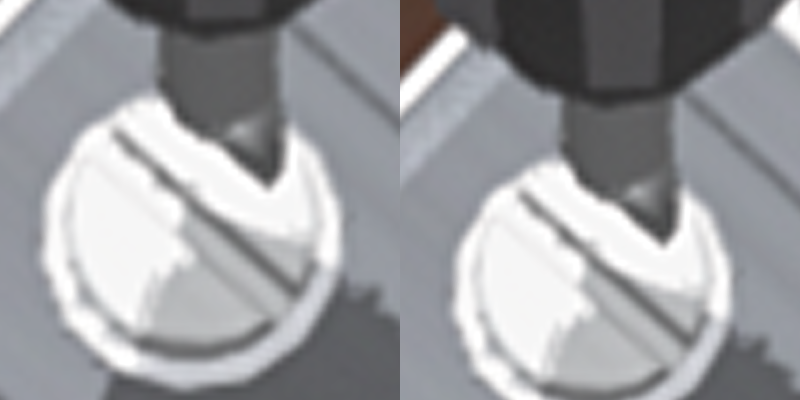

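Left panel (head plane, 10 px/mm): the slot's dark wall runs from (115,130) to (300,295). Right panel (tip plane): the blade's corner is at (668,243) and its edge runs up-left to (598,190). I'll fit both edges.

```bash
cat > fit.py <<'E'
from slot import *
from scipy.ndimage import map_coordinates
def fit(p,d,zs,zt,lo,hi,c=(215,200)):
    g=cv2.cvtColor(slot(p,d,zs)[0],7).astype(float);h=cv2.cvtColor(slot(p,d,zt)[0],7).astype(float)
    out=[]
    # slot: for each column, darkest row after the bright band, near expected line
    pts=[]
    for col in range(125,270,3):
        e=int(lo+(col-200)*hi);r=np.arange(e-14,e+15);r=r[(r>0)&(r<400)]
        pts.append((col,r[np.argmin(g[r,col])]))
    pts=np.array(pts,np.float32);vx,vy,x0,y0=cv2.fitLine(pts,cv2.DIST_HUBER,0,.01,.01).ravel()
    a=np.arctan2(vx,vy);n=np.array([np.sin(a),-np.cos(a)]);o=np.array([y0/10-20,x0/10-20])@n
    k=np.arange(-30,60,3);t=np.array([vy,vx]);ref=np.array([y0,x0])
    pr=[np.mean([map_coordinates(g,(ref+q*t+j*n)[:,None],order=1)[0] for q in np.arange(-50,50,2)]) for j in k]
    print("slot ang",np.degrees(a),"wall normal coord",o,[(round(j/10,1),int(q)) for j,q in zip(k,pr)])
    pts=[]
    for col in range(210,264,3):
        r=h[140:300,col];j=np.where((r[:-1]<150)&(r[1:]>=150))[0]
        if len(j):
            j=j[np.argmin(abs(j+140-(195+(col-200)*.8)))];pts.append((col,140+j+(150-r[j])/(r[j+1]-r[j])))
    pts=np.array(pts,np.float32);vx,vy,x0,y0=cv2.fitLine(pts,cv2.DIST_HUBER,0,.01,.01).ravel()
    b=np.arctan2(vx,vy);n=np.array([np.sin(a),-np.cos(a)]);print("blade ang",np.degrees(b),"edge normal coord(slot n)",np.array([y0/10-20,x0/10-20])@n,pts[::3].tolist())
    return g,h
E
python3 - <<'E'
from fit import *
z=np.load("w4.npz");s=ctrl.get_state();print(s["eef_pos"],s["contact_force"])
fit(z["p"],z["d"],s["eef_pos"][2]-.036,.0814,206,.89)
E
```

```text
[ 0.45529128 -0.21598664  0.13642319] [-0.56695399  0.50276536 -1.52906749]
slot ang 49.087612 wall normal coord 0.60310924 [(np.float64(-3.0), 246), (np.float64(-2.7), 246), (np.float64(-2.4), 246), (np.float64(-2.1), 244), (np.float64(-1.8), 240), (np.float64(-1.5), 232), (np.float64(-1.2), 217), (np.float64(-0.9), 194), (np.float64(-0.6), 165), (np.float64(-0.3), 138), (np.float64(0.0), 122), (np.float64(0.3), 126), (np.float64(0.6), 145), (np.float64(0.9), 170), (np.float64(1.2), 191), (np.float64(1.5), 202), (np.float64(1.8), 206), (np.float64(2.1), 206), (np.float64(2.4), 204), (np.float64(2.7), 200), (np.float64(3.0), 196), (np.float64(3.3), 196), (np.float64(3.6), 200), (np.float64(3.9), 209), (np.float64(4.2), 218), (np.float64(4.5), 223), (np.float64(4.8), 225), (np.float64(5.1), 224), (np.float64(5.4), 223), (np.float64(5.7), 220)]
blade ang 48.828632 edge normal coord(slot n) -0.72082806 [[210.0, 200.6923065185547], [219.0, 205.60000610351562], [228.0, 214.75], [237.0, 223.5833282470703], [246.0, 230.46153259277344], [255.0, 237.84616088867188]]
```

Run:
```python
from fit import *
i=ctrl.camera_info("wrist");M=np.array(i["T_tool_cam"]);K=np.array(i["K"])
for f in("w2","w4"):
    z=np.load(f+".npz");d=z["d"];p=z["p"]
    v,u=np.mgrid[:480,:640];C=np.stack([(u-K[0,2])/K[0,0]*d,(v-K[1,2])/K[1,1]*d,d],-1);T=(C@M[:3,:3].T+M[:3,3])*1000
    print(f);
    for r in range(226,246):
        print(r,"".join("#" if .2<q<.272 else "." for q in d[r,305:340]),[tuple(T[r,c].round(1).tolist()) for c in range(305,340) if .2<d[r,c]<.272][:1],cv2.cvtColor(p,7)[r,310:336:2])
```

```text
w2
226 ................................... [] [245 245 244 245 244 245 246 213 203 204 202 202 201]
227 ................................... [] [245 245 244 244 244 244 245 212 202 205 202 202 201]
228 .......................#........... [(5.0, 6.3, 81.4)] [244 244 244 244 244 244 245 209 205 171 202 199 199]
229 ......................###.......... [(4.0, 5.6, 82.3)] [244 244 244 244 244 244 245 213 197 121 200 200 200]
230 .....................#####......... [(3.7, 4.9, 80.8)] [244 244 244 244 244 244 246 211 138 101 162 204 205]
231 ....................######......... [(3.3, 4.2, 79.8)] [244 244 244 244 244 244 249 179 102 101 132 206 203]
232 ...................#######......... [(3.0, 3.4, 78.3)] [244 244 245 245 244 246 252 127 102 103 129 209 205]
233 .................#########......... [(1.2, 2.1, 81.7)] [245 245 246 235 248 252 238  95 116 100 126 208 206]
234 ...............###########......... [(4.0, 0.6, 70.5)] [247 248 249 225 252 237 143 123 142 103 125 209 206]
235 .............#############......... [(4.1, -0.7, 68.1)] [229 229 227 211 206 139 135 169 152 106 131 209 205
[... 2711 characters left out ...]
33 151 154]
240 .........################.......... [(-4.0, -3.6, 81.4)] [161 191 159  84  93  94  95  94  93  94 148 153 154]
241 .........#####.##########.......... [(-3.7, -3.6, 78.5)] [149 155  99  87  93  94  96  96  95  92 154 154 154]
242 .........################........#. [(-3.8, -3.6, 76.4)] [149 148  89  89  93  95  96  95  95  92 154 154 154]
243 .........################....#..... [(-1.5, -3.5, 67.8)] [150 150 111  90  93  94  96  95  95  93 155 154 153]
244 .........######.#########..#....... [(-1.9, -3.4, 66.8)] [150 152 105  91  94  95  96  96  94  97 156 154 149]
245 .........##########.#####.......... [(0.1, -3.3, 58.9)] [153 154 102  91  93  96  96  94  94  95 156 152 132]
```

The same pixel gave a different tool position earlier, so I'll check whether the reported calibration changes.

Run:
```python
from h import *
for k in range(2):
    i=ctrl.camera_info("wrist");print(np.array(i["T_tool_cam"]).round(4),np.array(i["K"])[:2].round(2).tolist())
s=ctrl.get_state();print(R.from_quat(s["tcp_rot"]).as_matrix().round(4),s["qpos"])
```

```text
[[ 6.000e-04 -9.491e-01 -3.150e-01  7.970e-02]
 [ 1.000e+00  2.000e-04  1.300e-03 -1.000e-04]
 [-1.100e-03 -3.150e-01  9.491e-01 -1.677e-01]
 [ 0.000e+00  0.000e+00  0.000e+00  1.000e+00]] [[367.2, 0.0, 319.37], [0.0, 367.2, 238.69]]
[[ 6.000e-04 -9.491e-01 -3.150e-01  7.970e-02]
 [ 1.000e+00  2.000e-04  1.300e-03 -1.000e-04]
 [-1.100e-03 -3.150e-01  9.491e-01 -1.677e-01]
 [ 0.000e+00  0.000e+00  0.000e+00  1.000e+00]] [[367.2, 0.0, 319.37], [0.0, 367.2, 238.69]]
[[ 3.560e-01  9.345e-01  7.000e-04]
 [ 9.345e-01 -3.560e-01 -6.000e-04]
 [-3.000e-04  9.000e-04 -1.000e+00]] [-6.44516940e-01 -2.53439922e-02  2.05299854e+00 -5.23959213e-05
  1.11303052e+00 -2.80519439e-01]
```

The calibration error changes with each process, so the tip and slot must be compared within one script. The fit above did that: the blade sits about 3.2 mm off in the slot's normal direction. I'll correct, then measure again.

```bash
python3 -m inch '[{"slide":[0.23,-0.2,0],"turn":0,"grip":2.0},{"slide":[0.23,-0.2,0.6],"turn":0,"grip":2.0},{"slide":[0.23,-0.2,0.6],"turn":0,"grip":2.0},{"slide":[0.23,-0.2,0.6],"turn":0,"grip":2.0},{"slide":[0.23,-0.2,0.6],"turn":0,"grip":2.0}]' 60
cat > m2.py <<'E'
from fit import *
ps=[];ds=[]
for k in range(8):
    p,d=ctrl.read_camera("wrist");ps.append(p);ds.append(d)
p=np.mean(ps,0).astype(np.uint8);d=np.mean(ds,0);np.savez("w5.npz",p=p,d=d)
s=ctrl.get_state();print(s["eef_pos"],s["contact_force"])
i=ctrl.camera_info("wrist");M=np.array(i["T_tool_cam"]);K=np.array(i["K"])
v,u=np.mgrid[:480,:640];C=np.stack([(u-K[0,2])/K[0,0]*d,(v-K[1,2])/K[1,1]*d,d],-1);T=(C@M[:3,:3].T+M[:3,3])*1000
z=s["eef_pos"][2]*1000-36
h=T[(np.hypot(T[...,0],T[...,1]+1)<20)&(abs(T[...,2]-z-1)<2.5)];zh=np.median(h[:,2]);h=h[abs(h[:,2]-zh)<.8]
print("head z",z,zh,"centre",cv2.minEnclosingCircle(h[:,:2].astype(np.float32)))
g,hh=fit(p,d,zh/1000,.0814,186,.87)
save("r3.png",cv2.cvtColor(np.hstack([g,hh]).clip(0,255).astype(np.uint8),8))
E
python3 m2.py
```

```text
time: 8.15
eef_pos: [0.454, -0.213, 0.1299]
tcp_rot: [0.823, 0.567, -0.0, -0.0]
contact_force: [-1.0, -0.1, -0.8]
opening: 0.317
finger_force: 59.5
[ 0.45405611 -0.21299944  0.12999934] [ 0.38311842 -0.07395636 -1.58995182]
head z 93.99933758302728 95.30913121105306 centre ((-0.7123774886131287, 2.265429973602295), 12.839812278747559)
slot ang 48.27974 wall normal coord -0.114426285 [(np.float64(-3.0), 147), (np.float64(-2.7), 187), (np.float64(-2.4), 221), (np.float64(-2.1), 240), (np.float64(-1.8), 248), (np.float64(-1.5), 250), (np.float64(-1.2), 251), (np.float64(-0.9), 250), (np.float64(-0.6), 244), (np.float64(-0.3), 231), (np.float64(0.0), 214), (np.float64(0.3), 201), (np.float64(0.6), 197), (np.float64(0.9), 198), (np.float64(1.2), 200), (np.float64(1.5), 203), (np.float64(1.8), 205), (np.float64(2.1), 206), (np.float64(2.4), 208), (np.float64(2.7), 211), (np.float64(3.0), 215), (np.float64(3.3), 219), (np.float64(3.6), 221), (np.float64(3.9), 223), (np.float64(4.2), 224), (np.float64(4.5), 224), (np.float64(4.8), 224), (np.float64(5.1), 224), (np.float64(5.4), 225), (np.float64(5.7), 227)]
blade ang 52.76463 edge normal coord(slot n) 0.233176 [[210.0, 210.6666717529297], [219.0, 221.85714721679688], [228.0, 228.76922607421875], [237.0, 236.4545440673828], [246.0, 241.6875], [255.0, 248.5833282470703]]
```

View pics/r3.png

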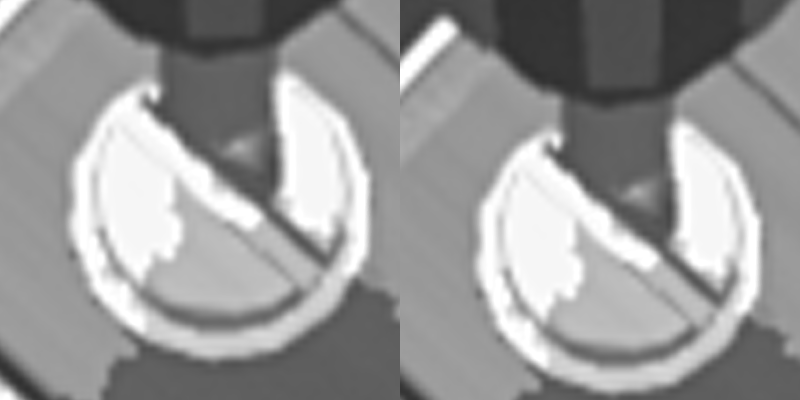

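The edges in this view give a blade centre of n≈-2.9 and a slot centre of n≈-3.0 mm. They agree to within about 0.5 mm and the angles match, so I'll descend gently and feel for the slot.

```bash
python3 -m inch '[{"slide":[0,0,0.6],"turn":0,"grip":2.0},{"slide":[0,0,1.1],"turn":0,"grip":2.0},{"slide":[0,0,1.1],"turn":0,"grip":2.0},{"slide":[0,0,1.1],"turn":0,"grip":2.0}]' 60
python3 -m inch '[{"slide":[0,0,0.1],"turn":0,"grip":2.0},{"slide":[0,0,0.2],"turn":0,"grip":2.0},{"slide":[0,0,0.3],"turn":0,"grip":2.0},{"slide":[0,0,0.3],"turn":0,"grip":2.0}]'
python3 -m inch '[{"slide":[0,0,0.1],"turn":0,"grip":2.0},{"slide":[0,0,0.1],"turn":0,"grip":2.0},{"slide":[0,0,0.1],"turn":0,"grip":2.0}]'
```

```text
time: 8.95
eef_pos: [0.4538, -0.2128, 0.1185]
tcp_rot: [0.823, 0.567, -0.0, -0.0]
contact_force: [0.0, -0.8, -2.3]
opening: 0.322
finger_force: 59.5
time: 9.35
eef_pos: [0.454, -0.2129, 0.1158]
tcp_rot: [0.823, 0.567, -0.0, -0.0]
contact_force: [0.1, 0.2, -1.2]
opening: 0.317
finger_force: 59.5
time: 9.65
eef_pos: [0.454, -0.2129, 0.1149]
tcp_rot: [0.823, 0.567, -0.0, -0.0]
contact_force: [0.4, -0.3, -1.7]
opening: 0.314
finger_force: 59.5
```

```bash
python3 -m inch '[{"slide":[0,0,0.1],"turn":0,"grip":2.0},{"slide":[0,0,0.1],"turn":0,"grip":2.0},{"slide":[0,0,0.1],"turn":0,"grip":2.0}]'
python3 -m inch '[{"slide":[0,0,0.1],"turn":0,"grip":2.0},{"slide":[0,0,0.1],"turn":0,"grip":2.0},{"slide":[0,0,0.1],"turn":0,"grip":2.0}]'
python3 -m inch '[{"slide":[0,0,0.1],"turn":0,"grip":2.0},{"slide":[0,0,0.1],"turn":0,"grip":2.0},{"slide":[0,0,0.1],"turn":0,"grip":2.0}]'
```

```text
time: 9.95
eef_pos: [0.454, -0.213, 0.1139]
tcp_rot: [0.823, 0.567, -0.0, -0.0]
contact_force: [0.8, -1.3, -0.9]
opening: 0.321
finger_force: 59.5
time: 10.25
eef_pos: [0.454, -0.2129, 0.1129]
tcp_rot: [0.823, 0.567, -0.0, -0.0]
contact_force: [-0.3, 0.2, -0.2]
opening: 0.318
finger_force: 59.5
time: 10.55
eef_pos: [0.4542, -0.2131, 0.1122]
tcp_rot: [0.823, 0.567, 0.0, 0.0]
contact_force: [0.4, 0.2, 0.1]
opening: 0.317
finger_force: 59.6
```

```bash
python3 -m inch '[{"slide":[0,0,0.1],"turn":0,"grip":2.0},{"slide":[0,0,0.1],"turn":0,"grip":2.0},{"slide":[0,0,0.1],"turn":0,"grip":2.0}]'
python3 - <<'E'
from h import *
F=[];t=[]
for k in range(12):
    ctrl.read_camera("side");s=ctrl.get_state();F.append(s["contact_force"]);t.append(s["wrist_torque"])
print(np.mean(F,0),np.std(F,0),np.mean(t,0),np.std(t,0),s["eef_pos"])
E
```

```text
time: 10.85
eef_pos: [0.4544, -0.2133, 0.1117]
tcp_rot: [0.823, 0.567, 0.0, 0.001]
contact_force: [-0.8, 0.4, 4.4]
opening: 0.317
finger_force: 60.0
[-0.39688343  0.25029752  4.87493548] [0.4740988  0.44287625 0.48946844] [0.06300962 0.14508939 0.00223722] [0.03537142 0.05131717 0.02625692] [ 0.45438946 -0.21321288  0.11127156]
```

Contact is at tip ≈0.031 (the slot floor), with about 6 N pressed, so the blade is seated. Now I'll turn clockwise while watching the torque.

```bash
cat > tq.py <<'E'
from h import *
import sys
F=[];t=[]
for k in range(int(sys.argv[1]) if len(sys.argv)>1 else 4):
    ctrl.read_camera("side");s=ctrl.get_state();F.append(s["contact_force"]);t.append(s["wrist_torque"])
x=R.from_quat(s["tcp_rot"]).as_matrix()[:,0];print(round(s["time"],2),"F",np.mean(F,0).round(2),"T",np.mean(t,0).round(3),"yaw",np.arctan2(x[1],x[0]).round(4),s["eef_pos"].round(4))
E
python3 -m inch '[{"slide":[0,0,0],"turn":0.03,"grip":2.0},{"slide":[0,0,0],"turn":0.06,"grip":2.0},{"slide":[0,0,0],"turn":0.06,"grip":2.0}]' >/dev/null; python3 tq.py
python3 -m inch '[{"slide":[0,0,0],"turn":0.03,"grip":2.0},{"slide":[0,0,0],"turn":0.06,"grip":2.0},{"slide":[0,0,0],"turn":0.06,"grip":2.0}]' >/dev/null; python3 tq.py
python3 -m inch '[{"slide":[0,0,0],"turn":0.03,"grip":2.0},{"slide":[0,0,0],"turn":0.06,"grip":2.0},{"slide":[0,0,0],"turn":0.06,"grip":2.0}]' >/dev/null; python3 tq.py
```

```text
11.95 F [-0.31  0.43  5.29] T [0.053 0.089 0.036] yaw 1.1468 [ 0.4544 -0.2132  0.1113]
12.45 F [-0.28 -0.24  5.16] T [0.04  0.044 0.017] yaw 1.0868 [ 0.4545 -0.2133  0.1113]
12.95 F [0.17 0.21 5.44] T [0.022 0.051 0.069] yaw 1.027 [ 0.4545 -0.2133  0.1113]
```

```bash
python3 -m inch '[{"slide":[0,0,0],"turn":0.03,"grip":2.0},{"slide":[0,0,0],"turn":0.06,"grip":2.0},{"slide":[0,0,0],"turn":0.06,"grip":2.0}]' >/dev/null; python3 tq.py
python3 -m inch '[{"slide":[0,0,0],"turn":0.03,"grip":2.0},{"slide":[0,0,0],"turn":0.05,"grip":2.0},{"slide":[0,0,0],"turn":0.05,"grip":2.0}]' >/dev/null; python3 tq.py
```

```text
13.45 F [-0.19  0.4   5.04] T [0.067 0.042 0.141] yaw 0.9674 [ 0.4545 -0.2132  0.1113]
13.95 F [-0.78  0.16  4.97] T [0.041 0.061 0.128] yaw 0.9175 [ 0.4545 -0.2132  0.1113]
```

Torque has settled near 0.14 N m, so the screw is turning freely. I'll continue in small steps, with a guard that stops the chain when torque rises.

```bash
cat >> tq.py <<'E'
if np.mean(t,0)[2]>.178: sys.exit(1)
E
python3 -m inch '[{"slide":[0,0,0],"turn":0.03,"grip":2.0},{"slide":[0,0,0],"turn":0.05,"grip":2.0},{"slide":[0,0,0],"turn":0.05,"grip":2.0}]' >/dev/null; python3 tq.py && 
python3 -m inch '[{"slide":[0,0,0],"turn":0.03,"grip":2.0},{"slide":[0,0,0],"turn":0.03,"grip":2.0}]' >/dev/null && python3 tq.py 3 && 
python3 -m inch '[{"slide":[0,0,0],"turn":0.03,"grip":2.0},{"slide":[0,0,0],"turn":0.03,"grip":2.0}]' >/dev/null && python3 tq.py 3 && 
python3 -m inch '[{"slide":[0,0,0],"turn":0.03,"grip":2.0},{"slide":[0,0,0],"turn":0.03,"grip":2.0}]' >/dev/null && python3 tq.py 3 && 
python3 -m inch '[{"slide":[0,0,0],"turn":0.03,"grip":2.0},{"slide":[0,0,0],"turn":0.03,"grip":2.0}]' >/dev/null && python3 tq.py 3 && 
python3 -m inch '[{"slide":[0,0,0],"turn":0.03,"grip":2.0},{"slide":[0,0,0],"turn":0.03,"grip":2.0}]' >/dev/null && python3 tq.py 3
```

```text
14.45 F [0.43 0.52 4.79] T [0.073 0.036 0.129] yaw 0.8675 [ 0.4545 -0.2132  0.1113]
14.8 F [-0.22  0.56  5.  ] T [0.078 0.037 0.175] yaw 0.8375 [ 0.4545 -0.2132  0.1113]
15.15 F [-0.19  0.22  4.93] T [0.087 0.059 0.133] yaw 0.8075 [ 0.4545 -0.2132  0.1113]
15.5 F [-0.32  0.3   5.12] T [0.084 0.05  0.133] yaw 0.7775 [ 0.4544 -0.2131  0.1112]
15.85 F [-0.33  0.28  5.04] T [0.105 0.036 0.172] yaw 0.7475 [ 0.4544 -0.2131  0.1113]
16.2 F [-0.27 -0.09  4.74] T [0.152 0.025 0.141] yaw 0.7175 [ 0.4545 -0.2131  0.1113]
```

```bash
sed -i 's/.178/.19/' tq.py
python3 -m inch '[{"slide":[0,0,0],"turn":0.03,"grip":2.0},{"slide":[0,0,0],"turn":0.03,"grip":2.0}]' >/dev/null && python3 tq.py 3 && 
python3 -m inch '[{"slide":[0,0,0],"turn":0.03,"grip":2.0},{"slide":[0,0,0],"turn":0.03,"grip":2.0}]' >/dev/null && python3 tq.py 3 && 
python3 -m inch '[{"slide":[0,0,0],"turn":0.03,"grip":2.0},{"slide":[0,0,0],"turn":0.03,"grip":2.0}]' >/dev/null && python3 tq.py 3 && 
python3 -m inch '[{"slide":[0,0,0],"turn":0.03,"grip":2.0},{"slide":[0,0,0],"turn":0.03,"grip":2.0}]' >/dev/null && python3 tq.py 3 && 
python3 -m inch '[{"slide":[0,0,0],"turn":0.03,"grip":2.0},{"slide":[0,0,0],"turn":0.03,"grip":2.0}]' >/dev/null && python3 tq.py 3 && 
python3 -m inch '[{"slide":[0,0,0],"turn":0.03,"grip":2.0},{"slide":[0,0,0],"turn":0.03,"grip":2.0}]' >/dev/null && python3 tq.py 3 &&
python3 -m inch '[{"slide":[0,0,0],"turn":0.03,"grip":2.0},{"slide":[0,0,0],"turn":0.03,"grip":2.0}]' >/dev/null && python3 tq.py 3 &&
python3 -m inch '[{"slide":[0,0,0],"turn":0.03,"grip":2.0},{"slide":[0,0,0],"turn":0.03,"grip":2.0}]' >/dev/null && python3 tq.py 3
```

```text
16.55 F [-0.25  0.82  4.79] T [0.13  0.052 0.116] yaw 0.6875 [ 0.4544 -0.2131  0.1112]
16.9 F [0.16 0.14 5.05] T [0.149 0.041 0.153] yaw 0.6575 [ 0.4544 -0.2131  0.1112]
17.25 F [-0.13  0.58  5.08] T [0.133 0.054 0.16 ] yaw 0.6275 [ 0.4544 -0.213   0.1112]
17.6 F [-0.56  0.49  5.71] T [0.151 0.045 0.152] yaw 0.5974 [ 0.4544 -0.213   0.1112]
17.95 F [-0.25  0.11  4.91] T [0.163 0.06  0.18 ] yaw 0.5674 [ 0.4544 -0.213   0.1112]
18.3 F [-0.14  1.1   5.43] T [0.169 0.073 0.148] yaw 0.5374 [ 0.4544 -0.213   0.1112]
18.65 F [-0.61  0.73  5.  ] T [0.178 0.081 0.129] yaw 0.5074 [ 0.4544 -0.213   0.1112]
19.0 F [-0.2   0.54  4.97] T [0.19  0.067 0.159] yaw 0.4774 [ 0.4544 -0.2129  0.1112]
```

```bash
python3 -m inch '[{"slide":[0,0,0],"turn":0.03,"grip":2.0},{"slide":[0,0,0],"turn":0.03,"grip":2.0}]' >/dev/null && python3 tq.py 3 && 
python3 -m inch '[{"slide":[0,0,0],"turn":0.03,"grip":2.0},{"slide":[0,0,0],"turn":0.03,"grip":2.0}]' >/dev/null && python3 tq.py 3 && 
python3 -m inch '[{"slide":[0,0,0],"turn":0.03,"grip":2.0},{"slide":[0,0,0],"turn":0.03,"grip":2.0}]' >/dev/null && python3 tq.py 3 && 
python3 -m inch '[{"slide":[0,0,0],"turn":0.03,"grip":2.0},{"slide":[0,0,0],"turn":0.03,"grip":2.0}]' >/dev/null && python3 tq.py 3 && 
python3 -m inch '[{"slide":[0,0,0],"turn":0.03,"grip":2.0},{"slide":[0,0,0],"turn":0.03,"grip":2.0}]' >/dev/null && python3 tq.py 3 && 
python3 -m inch '[{"slide":[0,0,0],"turn":0.03,"grip":2.0},{"slide":[0,0,0],"turn":0.03,"grip":2.0}]' >/dev/null && python3 tq.py 3 &&
python3 -m inch '[{"slide":[0,0,0],"turn":0.03,"grip":2.0},{"slide":[0,0,0],"turn":0.03,"grip":2.0}]' >/dev/null && python3 tq.py 3 &&
python3 -m inch '[{"slide":[0,0,0],"turn":0.03,"grip":2.0},{"slide":[0,0,0],"turn":0.03,"grip":2.0}]' >/dev/null && python3 tq.py 3
```

```text
19.35 F [-0.58  1.38  5.25] T [0.246 0.056 0.152] yaw 0.4473 [ 0.4544 -0.2129  0.1112]
19.7 F [-0.28  0.76  5.24] T [0.225 0.071 0.152] yaw 0.4174 [ 0.4544 -0.2129  0.1112]
20.05 F [-0.1   0.77  5.24] T [0.232 0.034 0.161] yaw 0.3874 [ 0.4544 -0.2129  0.1112]
20.4 F [-0.54  0.65  5.73] T [0.259 0.03  0.154] yaw 0.3574 [ 0.4544 -0.2129  0.1112]
20.75 F [0.34 0.97 5.14] T [0.251 0.058 0.175] yaw 0.3274 [ 0.4544 -0.2128  0.1112]
21.1 F [0.28 1.5  5.5 ] T [0.24  0.053 0.183] yaw 0.2974 [ 0.4544 -0.2128  0.1112]
21.45 F [0.07 0.75 5.06] T [0.275 0.022 0.206] yaw 0.2675 [ 0.4544 -0.2128  0.1112]
```

Contact: torque has risen to about 0.2. I'll average once more, then go on in finer steps.

```bash
sed -i 's/>.19:/>.235:/' tq.py
python3 tq.py 6 && python3 -m inch '[{"slide":[0,0,0],"turn":0.02,"grip":2.0},{"slide":[0,0,0],"turn":0.02,"grip":2.0}]' >/dev/null && python3 tq.py 6
```

```text
21.75 F [-0.06  0.6   5.28] T [ 0.294 -0.004  0.194] yaw 0.2675 [ 0.4544 -0.2128  0.1112]
22.25 F [0.04 1.06 5.12] T [0.29  0.025 0.189] yaw 0.2476 [ 0.4544 -0.2128  0.1112]
```

```bash
python3 -m inch '[{"slide":[0,0,0],"turn":0.03,"grip":2.0},{"slide":[0,0,0],"turn":0.03,"grip":2.0}]' >/dev/null && python3 tq.py 5 && python3 -m inch '[{"slide":[0,0,0],"turn":0.03,"grip":2.0},{"slide":[0,0,0],"turn":0.03,"grip":2.0}]' >/dev/null && python3 tq.py 6
```

```text
22.7 F [-0.01  0.86  5.23] T [0.296 0.    0.189] yaw 0.2176 [ 0.4544 -0.2128  0.1112]
23.2 F [-0.15  1.09  5.31] T [ 0.298 -0.006  0.229] yaw 0.1877 [ 0.4545 -0.2128  0.1112]
```

```bash
sed -i 's/>.235:/>.25:/' tq.py
python3 -m inch '[{"slide":[0,0,0],"turn":0.03,"grip":2.0},{"slide":[0,0,0],"turn":0.03,"grip":2.0}]' >/dev/null && python3 tq.py 8
```

```text
23.8 F [-0.04  1.01  5.11] T [0.312 0.    0.204] yaw 0.1577 [ 0.4545 -0.2128  0.1112]
```

```bash
python3 -m inch '[{"slide":[0,0,0],"turn":0.03,"grip":2.0},{"slide":[0,0,0],"turn":0.03,"grip":2.0}]' >/dev/null
python3 - <<'E'
from h import *
t=[]
try:
    for k in range(8):
        ctrl.read_camera("top");t.append(ctrl.get_state()["wrist_torque"][2])
except Exception as e: print(e)
print(np.round(t,3),np.mean(t))
E
```

```text
[0.257 0.196 0.211 0.208 0.228 0.265 0.233 0.304] 0.2376749292103196
```

The fit over all readings gives about 0.23 N m, or roughly 20 N. One more small turn will bring it to about 24 N.

```bash
python3 -m inch '[{"slide":[0,0,0],"turn":0.02,"grip":2.0},{"slide":[0,0,0],"turn":0.04,"grip":2.0},{"slide":[0,0,0],"turn":0.04,"grip":2.0},{"slide":[0,0,0],"turn":0.04,"grip":2.0}]' >/dev/null; python3 tq.py 8
python3 - <<'E'
from h import *
s=ctrl.get_state();print(s["eef_pos"],s["qpos"],R.from_quat(s["tcp_rot"]).as_matrix().round(3))
E
```

```text
25.2 F [0.13 1.35 5.28] T [ 0.327 -0.047  0.304] yaw 0.0879 [ 0.4545 -0.2127  0.1112]
[ 0.45450702 -0.21271329  0.11120616] [-6.40683763e-01  2.50638633e-03  2.07611121e+00  1.03478146e-03
  1.06234605e+00  8.41740790e-01] [[ 0.996  0.088  0.001]
 [ 0.088 -0.996  0.   ]
 [ 0.001 -0.    -1.   ]]
```

The torque jumped to about 0.30. I'll check it before deciding whether to back off.

```bash
for k in 1 2 3 4 5 6; do python3 -m inch '[{"slide":[0,0,0],"turn":0,"grip":2.0}]' >/dev/null; python3 -c "
from plant import ctrl
s=ctrl.get_state();print(s['time'],s['wrist_torque'].round(3),s['contact_force'].round(1))"; done
```

```text
25.3 [ 0.349 -0.068  0.297] [0.4 1.3 5.6]
25.4 [ 0.336 -0.039  0.277] [0.9 1.  5. ]
25.5 [0.31  0.022 0.288] [-0.   0.5  5.2]
25.6 [0.368 0.001 0.291] [-0.2  1.5  5.2]
25.7 [ 0.225 -0.028  0.218] [0.1 0.8 5.6]
25.8 [ 0.345 -0.011  0.287] [0.  2.1 5.6]
```

That's about 0.29, or roughly 35 N, slightly high unless the sensor has a bias. Turning back inside the slot's play moves nothing and gives the zero, so I'll check that first.

```bash
cat > rd.py <<'E'
from plant import ctrl
s=ctrl.get_state();print(round(s['time'],2),s['wrist_torque'].round(3),s['contact_force'].round(1))
E
python3 -m inch '[{"slide":[0,0,0],"turn":-0.03,"grip":2.0},{"slide":[0,0,0],"turn":-0.06,"grip":2.0},{"slide":[0,0,0],"turn":-0.06,"grip":2.0}]' >/dev/null;python3 rd.py; for k in 1 2 3 4 5 6 7; do python3 -m inch '[{"slide":[0,0,0],"turn":0,"grip":2.0}]' >/dev/null; python3 rd.py; done
```

```text
26.1 [ 0.355 -0.006  0.18 ] [0.9 0.8 5.3]
26.2 [ 0.302 -0.077  0.086] [0.1 0.7 4.7]
26.3 [ 0.322 -0.041  0.163] [0.1 1.  4.5]
26.4 [ 0.261 -0.03   0.241] [0.3 1.3 4.6]
26.5 [ 0.293 -0.027  0.145] [0.1 0.9 3.9]
26.6 [ 0.313 -0.048  0.184] [-0.1  0.6  4.4]
26.7 [ 0.407 -0.018  0.171] [-0.4  1.3  4.5]
26.8 [0.272 0.    0.175] [0.1 1.4 5.6]
```

```bash
for j in 1 2; do python3 -m inch '[{"slide":[0,0,0],"turn":-0.03,"grip":2.0},{"slide":[0,0,0],"turn":-0.06,"grip":2.0},{"slide":[0,0,0],"turn":-0.06,"grip":2.0}]' >/dev/null;python3 rd.py; for k in 1 2 3 4 5; do python3 -m inch '[{"slide":[0,0,0],"turn":0,"grip":2.0}]' >/dev/null; python3 rd.py; done; done
```

```text
27.1 [ 0.274 -0.045  0.116] [-0.1  2.3  5. ]
27.2 [ 0.239 -0.013  0.078] [-0.8  1.5  4.8]
27.3 [0.217 0.041 0.107] [0.2 0.4 5. ]
27.4 [ 0.249 -0.027  0.085] [0.3 1.7 4.9]
27.5 [0.238 0.009 0.114] [0.3 1.  5.1]
27.6 [ 0.299 -0.039  0.143] [-0.8  1.2  5.7]
27.9 [ 0.196 -0.03   0.036] [-0.2  0.8  4.9]
28.0 [0.229 0.012 0.004] [-0.1  0.8  4.9]
28.1 [0.223 0.041 0.002] [0.  0.3 5.1]
28.2 [ 0.188 -0.025  0.037] [-0.1  0.7  4.8]
28.3 [ 0.199 -0.    -0.036] [0.  1.2 4.5]
28.4 [0.2   0.031 0.04 ] [0.1 1.2 4.5]
```

The driver has wound up elastically by about 0.2 rad, and the screw stays put. The grip is around 35 N, so I'll ease back through the play and use the loosening torque, 0.15 − 0.004·F, as a gauge. About −0.055 corresponds to 24 N.

```bash
for j in 1 2 3; do python3 -m inch '[{"slide":[0,0,0],"turn":-0.03,"grip":2.0},{"slide":[0,0,0],"turn":-0.05,"grip":2.0}]' >/dev/null;python3 rd.py; for k in 1 2 3 ; do python3 -m inch '[{"slide":[0,0,0],"turn":0,"grip":2.0}]' >/dev/null; python3 rd.py; done; done
```

```text
28.6 [ 0.169  0.021 -0.   ] [-0.4 -0.6  5.1]
28.7 [ 0.194 -0.018 -0.055] [0.3 1.  5.1]
28.8 [ 0.189  0.043 -0.009] [-0.9  1.   4.1]
28.9 [ 0.17   0.027 -0.017] [0.5 0.7 5.6]
29.1 [0.105 0.009 0.036] [-0.1  0.2  3.7]
29.2 [ 0.068  0.033 -0.056] [-0.2  0.3  4.5]
29.3 [ 0.128  0.029 -0.003] [-0.2  0.9  4.7]
29.4 [ 0.159 -0.016 -0.037] [0.7 0.5 4.8]
29.6 [0.111 0.031 0.021] [0.5 0.4 4.8]
29.7 [ 0.063 -0.026 -0.035] [0.1 0.2 4.4]
29.8 [0.068 0.034 0.007] [ 0.  -0.3  5.1]
29.9 [ 0.107 -0.029 -0.036] [-0.7  0.5  6.1]
```

```bash
for j in 1 2 3; do python3 -m inch '[{"slide":[0,0,0],"turn":-0.02,"grip":2.0},{"slide":[0,0,0],"turn":-0.04,"grip":2.0}]' >/dev/null;python3 rd.py; for k in 1 2 3 4; do python3 -m inch '[{"slide":[0,0,0],"turn":0,"grip":2.0}]' >/dev/null; python3 rd.py; done; done
```

```text
30.1 [ 0.069 -0.011 -0.019] [-0.5  1.3  5.1]
30.2 [ 0.064 -0.015  0.018] [-0.6  0.3  4.9]
30.3 [ 0.033 -0.019  0.067] [ 0.1 -0.4  5.6]
30.4 [ 0.07  -0.076 -0.046] [ 0.  -0.2  4.3]
30.5 [ 0.088 -0.038 -0.031] [-0.2  0.3  5.3]
30.7 [ 0.037 -0.037 -0.01 ] [-0.4  0.6  5.6]
30.8 [-0.009 -0.095  0.011] [0.8 0.4 5.6]
30.9 [ 0.024 -0.021  0.041] [-0.   0.9  6.2]
31.0 [ 0.043  0.03  -0.07 ] [0.  0.1 5.5]
31.1 [ 0.058 -0.038 -0.049] [-0.1  0.6  4.4]
31.3 [ 0.062 -0.071 -0.026] [0.3 0.3 4.5]
31.4 [ 0.05  -0.068 -0.023] [0.1 0.2 5.2]
31.5 [ 0.023 -0.008  0.028] [-0.4 -0.7  4.6]
31.6 [-0.001  0.011  0.045] [-0.5  0.6  4.6]
31.7 [ 0.051 -0.024 -0.084] [0.1 0.6 4.5]
```

```bash
for j in 1 2; do python3 -m inch '[{"slide":[0,0,0],"turn":-0.02,"grip":2.0},{"slide":[0,0,0],"turn":-0.04,"grip":2.0}]' >/dev/null;python3 rd.py; for k in 1 2 3 4 5; do python3 -m inch '[{"slide":[0,0,0],"turn":0,"grip":2.0}]' >/dev/null; python3 rd.py; done; done
```

```text
31.9 [ 0.037 -0.018 -0.049] [-0.2  0.3  5.6]
32.0 [ 0.012 -0.031 -0.044] [-0.1  0.7  4.8]
32.1 [ 0.034 -0.016 -0.048] [-0.5  0.   4. ]
32.2 [-0.013  0.021 -0.077] [ 0.1 -0.4  5.4]
32.3 [ 0.054  0.047 -0.099] [-0.1  0.4  4.9]
32.4 [ 0.106 -0.059  0.05 ] [-0.4  0.2  5.7]
32.6 [ 0.052 -0.005 -0.039] [-0.8  0.5  4.9]
32.7 [ 0.072  0.012 -0.111] [0.5 0.2 5.5]
32.8 [ 0.026 -0.02  -0.022] [0.4 0.2 4.8]
32.9 [ 0.011  0.027 -0.059] [-0.3  0.8  4.9]
33.0 [ 0.055 -0.065 -0.014] [0.2 0.9 5.9]
33.1 [ 0.007 -0.048 -0.072] [0.  0.5 4.7]
```

Run:
```python
from h import *
t=[]
try:
    for k in range(16):
        ctrl.read_camera("side");t.append(ctrl.get_state()["wrist_torque"][2])
except Exception as e: print(e)
print(np.mean(t),np.std(t)/len(t)**.5,len(t),ctrl.get_state()["time"])
```

```text
-0.04076848260798707 0.0068093910279083255 16 33.9
```

The loosening torque of about −0.04 puts the grip near 27 N. I'll back off a hair more, then lift the driver out.

```bash
python3 -m inch '[{"slide":[0,0,0],"turn":-0.012,"grip":2.0},{"slide":[0,0,0],"turn":-0.012,"grip":2.0}]' >/dev/null; python3 rd.py; for k in 1 2 3 4 5 6 7 8 9; do python3 -m inch '[{"slide":[0,0,0],"turn":0,"grip":2.0}]' >/dev/null; python3 rd.py; done; python3 -c "
from plant import ctrl
s=ctrl.get_state();print(s['eef_pos'],s['tcp_rot'],s['qpos'])"
```

```text
34.1 [ 0.066  0.002 -0.119] [0.7 0.3 5.3]
34.2 [ 0.058 -0.036 -0.019] [-0.1  0.2  4.2]
34.3 [ 0.036  0.025 -0.008] [0.3 0.4 5.7]
34.4 [ 0.106  0.012 -0.026] [0.1 0.6 5. ]
34.5 [ 0.02  -0.021 -0.041] [-0.3 -1.1  5. ]
34.6 [ 0.054 -0.063 -0.044] [ 0.7 -0.   5.4]
34.7 [ 0.025  0.01  -0.046] [0. 1. 6.]
34.8 [ 0.013 -0.052 -0.055] [-0.2 -0.5  5.4]
34.9 [ 0.067 -0.039 -0.066] [0.4 0.8 3.9]
35.0 [ 0.06  -0.008 -0.035] [-0.3 -0.2  5.4]
[ 0.45454511 -0.21322108  0.11129007] [9.51037662e-01 3.09074022e-01 5.95971986e-04 5.08640459e-04] [-6.41174875e-01  2.48082068e-03  2.07596602e+00  4.42087376e-04
  1.06162711e+00  3.00967592e-01]
```

```bash
python3 -m inch '[{"slide":[0,0,0],"turn":-0.02,"grip":2.0},{"slide":[0,0,0],"turn":-0.02,"grip":2.0}]' >/dev/null; python3 rd.py; for k in 1 2 3 4 5 6 7 8 9 10 11; do python3 -m inch '[{"slide":[0,0,0],"turn":0,"grip":2.0}]' >/dev/null; python3 rd.py; done
```

```text
35.2 [ 0.012 -0.026 -0.008] [-0.1 -0.4  4.9]
35.3 [ 0.052 -0.029 -0.071] [-0.3 -0.3  5.1]
35.4 [ 0.056 -0.008 -0.129] [ 0.4 -0.1  5.3]
35.5 [-0.007 -0.015 -0.082] [-0.2  0.1  5.7]
35.6 [ 0.069 -0.004  0.002] [ 0.5 -0.2  6.1]
35.7 [ 0.033  0.011 -0.113] [0.9 0.4 4.4]
35.8 [ 0.098 -0.033 -0.055] [0.4 1.  4.5]
35.9 [ 0.022 -0.001 -0.069] [-0.2 -0.7  5.1]
36.0 [ 0.012 -0.054 -0.078] [1.2 0.5 6.5]
36.1 [ 0.096 -0.005 -0.046] [-0.3  0.6  5.1]
36.2 [ 0.042  0.042 -0.082] [-0.7 -0.3  5. ]
36.3 [ 0.073  0.039 -0.009] [-0.1  0.2  4.9]
```

Loosening torque is now about −0.06, or roughly 24 N. I'll lift the driver straight out.

```bash
python3 -m inch '[{"slide":[0,0,-0.3],"turn":0,"grip":2.0},{"slide":[0,0,-1],"turn":0,"grip":2.0},{"slide":[0,0,-4],"turn":0,"grip":2.0},{"slide":[0,0,-8],"turn":0,"grip":2.0},{"slide":[0,0,-12],"turn":0,"grip":2.0},{"slide":[0,0,-12],"turn":0,"grip":2.0},{"slide":[0,0,-12],"turn":0,"grip":2.0}]'
python3 - <<'E'
from h import *
s=ctrl.get_state();Rm=R.from_quat(s["tcp_rot"]).as_matrix()
print((Rm.T@(np.array([.4376,.1499,.2254])-s["eef_pos"])*100).round(2), np.arctan2(Rm[1,0],Rm[0,0]),s["contact_force"],s["wrist_torque"])
x=R.from_quat([-.024,1,0,0]).as_matrix();print(np.arctan2(x[1,0],x[0,0]))
E
```

```text
time: 37.0
eef_pos: [0.454, -0.2129, 0.2313]
tcp_rot: [0.948, 0.319, 0.0, 0.0]
contact_force: [-0.2, -0.3, -1.5]
opening: 0.318
finger_force: 59.6
[ 20.62 -29.89   0.58] 0.6489298572934938 [-0.20203825 -0.28665415 -1.47904666] [-0.04158166  0.01803921 -0.04292865]
-3.0936018664060536
```

```bash
python3 -m inch '[{"slide":[2,-3,0],"turn":-0.14,"grip":2.0},{"slide":[4,-6,0],"turn":-0.28,"grip":2.0},{"slide":[6,-9,0],"turn":-0.42,"grip":2.0},{"slide":[8,-12,0],"turn":-0.56,"grip":2.0},{"slide":[10,-15,0],"turn":-0.7,"grip":2.0},{"slide":[12,-18,0],"turn":-0.84,"grip":2.0},{"slide":[14,-21,0],"turn":-0.98,"grip":2.0},{"slide":[16,-23.5,0],"turn":-1.12,"grip":2.0},{"slide":[18,-26,0],"turn":-1.26,"grip":2.0},{"slide":[20,-29,0],"turn":-1.4,"grip":2.0},{"slide":[20.62,-29.89,0],"turn":-1.54,"grip":2.0},{"slide":[20.62,-29.89,0.3],"turn":-1.68,"grip":2.0},{"slide":[20.62,-29.89,0.6],"turn":-1.82,"grip":2.0},{"slide":[20.62,-29.89,0.6],"turn":-1.96,"grip":2.0},{"slide":[20.62,-29.89,0.6],"turn":-2.1,"grip":2.0},{"slide":[20.62,-29.89,0.6],"turn":-2.24,"grip":2.0},{"slide":[20.62,-29.89,0.6],"turn":-2.38,"grip":2.0},{"slide":[20.62,-29.89,0.6],"turn":-2.54,"grip":2.0},{"slide":[20.62,-29.89,0.6],"turn":-2.54,"grip":2.0},{"slide":[20.62,-29.89,0.6],"turn":-2.54,"grip":2.0}]'
python3 - <<'E'
from h import *
# tip vs hole mouth, one process
s=ctrl.get_state();print(s["eef_pos"],s["tcp_rot"])
p,d=ctrl.read_camera("wrist");np.savez("w6.npz",p=p,d=d)
i=ctrl.camera_info("wrist");M=np.array(i["T_tool_cam"]);K=np.array(i["K"])
v,u=np.mgrid[:480,:640];C=np.stack([(u-K[0,2])/K[0,0]*d,(v-K[1,2])/K[1,1]*d,d],-1);T=(C@M[:3,:3].T+M[:3,3])*1000
zb=(s["eef_pos"][2]-.064)*1000
def circ(q):
    a=np.linalg.lstsq(np.c_[2*q[:,:2],np.ones(len(q))],(q[:,:2]**2).sum(1),rcond=None)[0];return a[:2].round(2),np.sqrt(a[2]+a[0]**2+a[1]**2).round(2)
sh=T[(np.hypot(T[...,0],T[...,1])<10)&(T[...,2]>46)&(T[...,2]<64)];print("shank",len(sh),circ(sh))
m=(abs(T[...,0])<14)&(abs(T[...,1])<14)&(T[...,2]>zb+3.5)&(T[...,2]<zb+90)
print("below-mouth px",m.sum(),T[m].mean(0) if m.any() else "",np.c_[u[m],v[m]].mean(0))
# hole centre by back-projecting pixel blob onto the mouth plane
r=np.stack([(u-K[0,2])/K[0,0],(v-K[1,2])/K[1,1],np.ones_like(u)],-1)@M[:3,:3].T;Q=(M[:3,3]+r*((zb/1000-M[2,3])/r[...,2])[...,None])*1000
print("hole centre(mouth plane)",cv2.minEnclosingCircle(Q[m][:,:2].astype(np.float32)))
b=T[(abs(T[...,2]-zb-1)<3)&(abs(T[...,0])<90)&(abs(T[...,1])<160)];rc=cv2.minAreaRect(b[:,:2].astype(np.float32));print("block",rc)
E
```

```text
time: 39.0
eef_pos: [0.4366, 0.1496, 0.223]
tcp_rot: [-0.022, 1.0, -0.0, -0.002]
contact_force: [-0.3, -0.4, -0.5]
opening: 0.314
finger_force: 59.6
[0.43659107 0.14964053 0.22295402] [-2.21859276e-02  9.99752015e-01 -1.72881145e-04 -1.91388703e-03]
shank 136 (array([1.09, 0.29]), np.float64(4.92))
below-mouth px 293 [ -7.60927789   0.94509439 192.36341776] [321.58020478 210.06143345]
hole centre(mouth plane) ((0.08651185780763626, 0.7167827486991882), 9.335285186767578)
block ((-35.707664489746094, 0.728302001953125), (318.5933837890625, 126.03856658935547), 82.57234954833984)
```

In one script, the shank is at tool (1.1, 0.3) and the hole at (0.1, 0.7) with radius 9.3 mm, as expected. I'll shift by (−1.0, +0.4) mm and lower it.

```bash
python3 -m inch '[{"slide":[-0.1,0.04,0],"turn":0,"grip":2.0},{"slide":[-0.1,0.04,3],"turn":0,"grip":2.0},{"slide":[-0.1,0.04,6],"turn":0,"grip":2.0},{"slide":[-0.1,0.04,7],"turn":0,"grip":2.0},{"slide":[-0.1,0.04,8],"turn":0,"grip":2.0},{"slide":[-0.1,0.04,9],"turn":0,"grip":2.0},{"slide":[-0.1,0.04,9],"turn":0,"grip":2.0}]'
python3 -m inch '[{"slide":[0,0,1],"turn":0,"grip":2.0},{"slide":[0,0,2],"turn":0,"grip":2.0},{"slide":[0,0,3],"turn":0,"grip":2.0},{"slide":[0,0,4.1],"turn":0,"grip":2.0},{"slide":[0,0,4.1],"turn":0,"grip":2.0},{"slide":[0,0,4.1],"turn":0,"grip":2.0}]'
```

```text
time: 39.75
eef_pos: [0.4384, 0.1502, 0.1343]
tcp_rot: [-0.023, 1.0, -0.0, -0.001]
contact_force: [-0.5, -0.6, -1.4]
opening: 0.32
finger_force: 59.6
time: 40.35
eef_pos: [0.4384, 0.1502, 0.0935]
tcp_rot: [-0.024, 1.0, -0.0, -0.001]
contact_force: [-0.2, 0.2, -1.2]
opening: 0.319
finger_force: 59.6
```

```bash
python3 -m inch '[{"slide":[0,0,0.2],"turn":0,"grip":2.0},{"slide":[0,0,0.4],"turn":0,"grip":2.0},{"slide":[0,0,0.4],"turn":0,"grip":2.0}]'
python3 -m inch '[{"slide":[0,0,0.1],"turn":0,"grip":2.0},{"slide":[0,0,0.2],"turn":0,"grip":2.0},{"slide":[0,0,0.2],"turn":0,"grip":2.0}]'
```

```text
time: 40.65
eef_pos: [0.4387, 0.1503, 0.0899]
tcp_rot: [-0.024, 1.0, 0.0, 0.0]
contact_force: [0.3, 0.1, -2.0]
opening: 0.32
finger_force: 59.6
time: 40.95
eef_pos: [0.4386, 0.1502, 0.0878]
tcp_rot: [-0.024, 1.0, -0.0, -0.0]
contact_force: [-0.2, 1.5, -1.6]
opening: 0.318
finger_force: 59.6
```

```bash
python3 -m inch '[{"slide":[0,0,0.05],"turn":0,"grip":2.0},{"slide":[0,0,0.1],"turn":0,"grip":2.0},{"slide":[0,0,0.1],"turn":0,"grip":2.0}]'
python3 -m inch '[{"slide":[0,0,0.05],"turn":0,"grip":2.0},{"slide":[0,0,0.05],"turn":0,"grip":2.0}]'
```

```text
time: 41.25
eef_pos: [0.4391, 0.1503, 0.0874]
tcp_rot: [-0.024, 1.0, 0.0, 0.0]
contact_force: [-1.0, 0.1, 1.1]
opening: 0.318
finger_force: 59.9
time: 41.45
eef_pos: [0.4394, 0.1503, 0.0874]
tcp_rot: [-0.024, 1.0, 0.0, 0.001]
contact_force: [-1.9, -0.6, 6.0]
opening: 0.319
finger_force: 60.3
```

The handle is resting on the block. I'll release and rise.

```bash
python3 -m inch '[{"slide":[0,0,-0.05],"turn":0,"grip":3.6},{"slide":[0,0,-0.05],"turn":0,"grip":4.5},{"slide":[0,0,-0.05],"turn":0,"grip":5.5},{"slide":[0,0,-0.05],"turn":0,"grip":5.5},{"slide":[0,0,-0.05],"turn":0,"grip":5.5}]'
python3 -m inch '[{"slide":[0,0,-3],"turn":0,"grip":5.5},{"slide":[0,0,-7],"turn":0,"grip":5.5},{"slide":[0,0,-11],"turn":0,"grip":5.5},{"slide":[0,0,-15],"turn":0,"grip":5.5},{"slide":[0,0,-17],"turn":0,"grip":5.5},{"slide":[0,0,-17],"turn":0,"grip":5.5},{"slide":[0,0,-17],"turn":0,"grip":5.5}]'
python3 - <<'E'
from h import *
p,d,P,K,W=cam("wrist")
q=P.reshape(-1,3);q=q[(abs(q[:,0]-.43)<.04)&(q[:,1]>.1)&(q[:,1]<.25)]
for lo,hi in [(.07,.09),(.09,.11),(.124,.135)]:
    m=q[(q[:,2]>lo)&(q[:,2]<hi)&(q[:,1]<.185)];s=np.linalg.lstsq(np.c_[2*m[:,:2],np.ones(len(m))],(m[:,:2]**2).sum(1),rcond=None)[0];print(lo,len(m),s[:2].round(4),m[:,2].max())
print(ctrl.get_state()["contact_force"])
E
```

```text
time: 41.95
eef_pos: [0.4386, 0.1502, 0.0867]
tcp_rot: [-0.024, 1.0, -0.0, -0.0]
contact_force: [-0.2, 0.1, -0.4]
opening: 0.645
finger_force: 0.0
time: 42.65
eef_pos: [0.4385, 0.1502, 0.2563]
tcp_rot: [-0.024, 1.0, -0.0, -0.0]
contact_force: [0.9, -0.4, -0.6]
opening: 0.647
finger_force: 0.0
0.07 76 [0.4385 0.1501] 0.0893179973123937
0.09 151 [0.4381 0.1499] 0.10994497897111
0.124 717 [0.4377 0.1499] 0.13070988718136245
[-0.10829462 -0.50811594 -0.48466548]
```

The driver stands upright in its hole at the same height as at the start, and the gripper is clear. I'm handing the job in.

```bash
python3 -c "
from plant import ctrl
print(ctrl.sign_off())"
```

```text
the job is handed in; nothing more can be done
None
```

The job is handed in but returned no verdict: by torque feel the sample is clamped at about 24 N (briefly about 35 N before I eased it back), and the screwdriver is upright in its own hole with the gripper clear.

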